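# Put the spice jars and the peeler away

### The arm

A 6-joint arm with a two-finger parallel gripper is mounted at the origin on a cart in front of the work surface, level with it; the furniture and walls round the work are solid. World frame = base frame: x ahead of the robot, y to its left, z up, the work surface at z = 0. Lengths are in m, angles in degrees, forces in N, time in s.
With the tool pointing down it reaches from about 0.3 to 0.75 m from the base axis. Payload 8.5 kg.
Tool frame: the origin (TCP) lies between the finger pads; the fingertips stand 8 mm ahead of it and the grasp point (between the pads) lies 11 mm behind it; y points along the fingers, z is the direction in which the jaws open and shut, and the axes are right-handed (so a half turn about y gives the same grasp; the last joint's range is limited). The gripper opens to 85 mm and grips with 20 to 120 N. Pads are 22 mm wide; open, the fingers measure 114 mm over their backs; the gripper's body (76 mm by 85 mm) begins 54 mm behind the grasp point. The pads swing forward as they close: fully open they stand 13 mm farther back than shut.
Start: joints at [-85.904, 21.807, 74.336, -0, 83.858, -12.336], TCP at [0.156, -0.528, 0.239] pointing down, gripper open.
Joint ranges: [-178.18, 178.18], [-50.72, 133.34], [12.68, 142.11], [-81.47, 261.47], [9.98, 163.14], [-165.26, 165.26]. Speed limits (degrees/s): [136.94, 136.94, 180, 180, 180, 180].

### API

Orientations are given as a 3x3 rotation matrix whose columns are the frame's x, y, z axes.
In Python, from rig import env, get_image gives the robot as it stands.
- The arm moves only by the tool move_arm, never from a script. Its argument "targets" is one flat list of numbers, 6 for each row, row after row: the shift along the tool's x, y, z in mm, then the turn, a rotation vector about the tool's x, y, z in rad. A call has exactly 5 rows; each row shifts and turns the commanded pose from where the row before left it, along the tool's axes as they then stand; what a row does not reach is not made up. A row lasts 1/8 s, in which the tool goes at most 62.5 mm and 10.7 degrees, less where a joint would pass 70% of its speed; a pose out of reach is approached as far as the arm can. A call is refused whole if a number of a shift passes 62.5 or a number of a turn 0.188, either way. A call with a gripper value outside its range is refused whole. "hand" is the opening, from -1 (shut) to 1 (fully open), so that 0 is half open, set as the call begins (left out, the last holds). The fingers move at their own pace and stop on an object; "squeeze" is the grip in N (left out, the last holds). Time passes only in rows, so rows that do not move let the fingers close, or fill a call up. It gives the time, the measured TCP pose, the force and the opening at its end, in the units of the state.
- env.observe(): the state, without advancing time (a new reading comes with each control period).
- get_image(name): name is "side" or "top"; returns a dict with "pixels" (480x640x3 uint8, red, green, blue), "z_map" (480x640 float32, m along the optical axis (not along the pixel's ray), 0 where there is no reading), "intrinsics" (3x3 intrinsics, pixels), "k1" (the pictures are not rectified: a ray, as slopes to the right and down, at radius r is drawn at 1 + k1 r^2 times it, then the intrinsics apply), "R" (3x3) and "t" (3): a world point X has camera coordinates R X + t. Camera axes: x right, y down, z forward; pixel columns grow to the right and rows downward; lengths in m; the calibration is good to about 2 mm. A picture is of the moment at which its call begins.
- env.close_job(): hands the job in, once; it reports no verdict.
The state is a dict: "time_s": time; "q": joint angles; "qvel": joint speeds; "joint_efforts": joint torques, N m; "position": TCP position; "tool_rot": TCP orientation; "ft_force": force on the tool from outside, world axes, zero at the start; "wrist_torque": the same for the moment, N m; "grip_width": finger opening in m.
Only numpy, scipy, OpenCV 4.12 (cv2) and the standard library are available. Lean on these libraries where they do the work, as an engineer would, in place of code of your own. Each camera call takes 0.05 s, during which the arm holds its last target.

### The job

Tidy the worktop by kind: stand both spice jars that are on the worktop bottom first in the leaning two-compartment bin under the shelf of the wooden spice rack, one jar in each compartment, with each jar right down on the bin's floor. Lay the vegetable peeler that lies beside the tray flat in the low wooden tray. Leave the lemon, the teaspoon and the mug where they are.

Things in the scene. Friction and masses are not known exactly. Their poses are not given: they have to be found in the camera images.
- jar_a_mid (a point): a loose spice jar, round, 106 mm tall, body 42 mm and cap (top 21 mm) 45 mm in diameter, 0.11 kg. This point is its centre, 53 mm above its underside; z points up through the cap. It starts upright; grip it round the cap and just below. Its place near the middle varies; a lemon and the other jar have the others.
- jar_b_mid (a point): the other loose spice jar, of the same size and shape; centre point and axes as for jar_a_mid. Either jar may go into either compartment.
- peeler_mid (a point): vegetable peeler lying flat, 170 mm long, 25 mm wide, 18 mm high, 0.08 kg. This point is its middle, 9 mm above its underside. Its x axis runs along it: the handle (24 mm wide, 17 mm high) from x = -85 to +20 mm, the slim blade (14 mm wide, 6 mm high) from +15 to +85 mm.
- peeler_grip (a point): point on the peeler's handle near its balance point, 25 mm towards the handle end from its middle and 9 mm above its underside; axes as peeler_mid. The handle is 24 mm wide here, across y: grip it here.
- rack_bin: leaning bin of the wooden spice rack (fixed). Origin: centre of its inner floor, 42 mm above the worktop. z: out of its mouth, 40 degrees from vertical towards the rack's front; x: towards its rear wall; y: along it. Inside 60 mm in x, 160 mm in y, split by an 8 mm divider 40 mm high. Walls 6 mm thick; above the floor the front (x = -30 mm) is 50 mm, rear 60 mm, ends 46 mm high.
- rack: the rack (fixed); origin on the worktop under the bin floor's centre; front faces -x, y along it, z up. Its shelf board (x -111 to +81 mm, y +-108 mm, underside at z = 300 mm; a mug and a jar stand on it) overhangs the bin, so a gripper cannot come straight down: come in along the bin's z axis. A back panel and two cheeks are behind the bin, from x = +25 mm.
- bin_left (a point): centre of the inner floor of the compartment at +y of rack_bin (axes as rack_bin). A jar home here stands with its underside on this floor, leaning against the front wall.
- bin_right (a point): centre of the inner floor of the compartment at -y of rack_bin (axes as rack_bin).
- tray_in (a point): low open wooden tray (fixed), outside 240 x 120 x 36 mm, walls and floor 6 mm. This point is the centre of its inner floor, 6 mm above the worktop; x along its 240 mm length, y across. The peeler lies in it lengthwise.
- lemon_mid (a point): a lemon, 83 x 58 x 58 mm, a bystander: its centre, 29 mm above the worktop; x along its length. It can roll.
- teaspoon: a teaspoon, 139 x 30 x 10 mm, lying near the worktop's front edge, a bystander; origin at the middle of its underside, x along it.
- mug_mid (a point): plain white mug, 82 mm in diameter with a handle, 92 mm tall, a bystander behind the work; its centre, 46 mm above the worktop.
- jar_a: the same jar as jar_a_mid; origin at the centre of its underside.
- jar_b: the same jar as jar_b_mid; origin at the centre of its underside.
- peeler: the same peeler; origin at the middle of its underside.

How it is judged:
By the outcome, as a careful person would: the job done as asked, in the order asked, and still so for the second after the job is handed in, with the robot touching nothing.
It also fails if it takes over 64 s, if anything falls off the work surface, if the arm or the gripper's body presses on something with over 40 N, if the wrist force passes 120 N, or if a joint passes its speed limit or range.

## Working session

There is one attempt and no reset: what is moved stays moved. The work goes in short steps, Python scripts to look and compute and a tool call to move; the robot and the scene stay as the last step left them, time stands still between calls to the robot, and variables do not carry over. Pictures are saved under pics/ and viewed, and the job is handed in when it is done.

Besides the shell and the picture viewer there is one more tool, called after "Request:" as a command line: name --argument value ..., lists and objects as JSON in quotes. move_arm: Moves the arm, as the interface text tells. Its arguments: {"type":"object","properties":{"targets":{"type":"array"},"hand":{"type":"number"},"squeeze":{"type":"number"}},"required":["targets"]}

```bash
ls; mkdir -p pics; python3 - <<'E'
from rig import env,get_image
import cv2,numpy as np,pickle
print(env.observe())
for n in("side","top"):
    d=get_image(n); cv2.imwrite(f"pics/{n}0.png",d["pixels"][:,:,::-1]); pickle.dump(d,open(f"{n}0.pkl","wb"))
    print(n,d["intrinsics"],d["k1"],d["R"],d["t"])
E
```

```text
pics
{'time_s': 0.0, 'q': array([-8.59040908e+01,  2.18435039e+01,  7.43852028e+01, -1.04961901e-03,
        8.38571578e+01, -1.23339621e+01]), 'qvel': array([-0.10927794,  0.00450902,  0.08140634,  0.00121877,  0.0773204 ,
       -0.02102914]), 'joint_efforts': array([-8.96797010e-04, -4.48461235e+01, -2.31278837e+01, -2.00517156e-04,
        4.77121241e-03, -8.99898929e-07]), 'position': array([ 0.15555269, -0.52725638,  0.23868556]), 'tool_rot': array([[-9.59166106e-01, -1.25208140e-04,  2.82843360e-01],
       [-2.82843226e-01,  1.49348810e-03, -9.59164990e-01],
       [-3.02327927e-04, -9.99998877e-01, -1.46791743e-03]]), 'ft_force': array([-0.04836397, -0.40460904,  0.80654576]), 'wrist_torque': array([9.90066228e-05, 2.51970235e-03, 9.76110374e-03]), 'grip_width': 0.08587661193768376}
side [[584.44217065   0.         310.24615091]
 [  0.         584.44217065 236.3190688 ]
 [  0.           0.           1.        ]] -0.040170815181546145 [[ 0.93026472 -0.36658892  0.01483619]
 [-0.18248534 -0.49740289 -0.84810935]
 [ 0.31828705  0.78625882 -0.52961347]] [-0.49015665  0.14603001  1.30460433]
top [[458.22819868   0.         317.85852266]
 [  0.         458.22819868 238.86774634]
 [  0.           0.           1.        ]] -0.09411221110387977 [[ 0.33161453 -0.94340497 -0.00434355]
 [-0.90991762 -0.3186207  -0.2655763 ]
 [ 0.24916205  0.09202123 -0.96408006]] [-0.16576284  0.48499241  1.16551319]
```

View pics/side0.png

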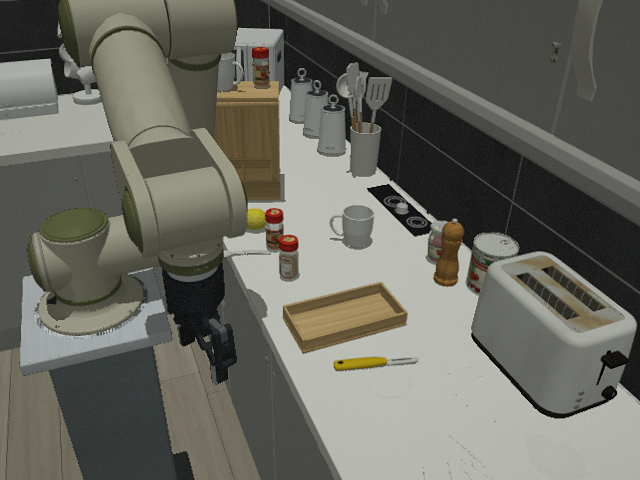

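View pics/top0.png

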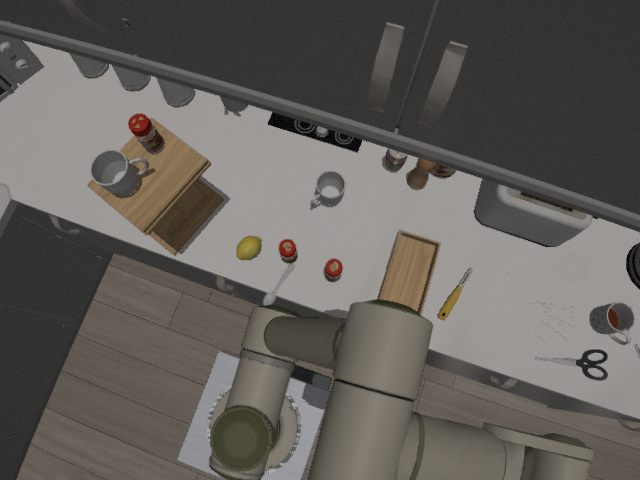

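```bash
cat > h.py <<'E'
import numpy as np,cv2,pickle
def cloud(d):
    K=d["intrinsics"];k=d["k1"]
    v,u=np.mgrid[0:480,0:640].astype(float)
    xd=(u-K[0,2])/K[0,0];yd=(v-K[1,2])/K[1,1]
    rd=np.hypot(xd,yd);r=rd.copy()
    for _ in range(20): r=rd/(1+k*r*r)
    s=np.where(rd>0,r/np.maximum(rd,1e-9),1)
    z=d["z_map"].astype(float)
    C=np.stack([xd*s*z,yd*s*z,z],-1)
    W=(C-d["t"])@d["R"]
    W[z<=0]=np.nan
    return W
def proj(d,X):
    X=np.atleast_2d(X);C=X@d["R"].T+d["t"];s=C[:,:2]/C[:,2:]
    r2=(s**2).sum(1,keepdims=True);s=s*(1+d["k1"]*r2)
    K=d["intrinsics"];return s*[K[0,0],K[1,1]]+[K[0,2],K[1,2]]
def load(n): return pickle.load(open(n+".pkl","rb"))
E
python3 - <<'E'
from h import *
for n in("side0","top0"):
    d=load(n);W=cloud(d);p=d["pixels"].astype(int);hsv=cv2.cvtColor(d["pixels"],cv2.COLOR_RGB2HSV)
    H,S,V=[hsv[...,i].astype(int) for i in range(3)]
    red=((H<6)|(H>172))&(S>150)&(V>80)
    yel=(H>18)&(H<34)&(S>150)&(V>100)
    for nm,m in(("red",red),("yel",yel)):
        c,l,st,ce=cv2.connectedComponentsWithStats(m.astype(np.uint8))
        for i in range(1,c):
            if st[i,4]<30: continue
            P=W[l==i];P=P[~np.isnan(P[:,0])]
            if len(P)<5: continue
            print(n,nm,st[i],ce[i].round(),"min",np.percentile(P,3,0).round(4),"max",np.percentile(P,97,0).round(4),"med",np.median(P,0).round(4))
            zt=np.percentile(P[:,2],97); T=P[P[:,2]>zt-0.005]; print("   top",T.mean(0).round(4),(np.percentile(T,2,0)).round(3),np.percentile(T,98,0).round(3))
    # worktop
    m=(abs(W[...,2])<0.02)&(W[...,0]>0.3)&(W[...,0]<.8)&(abs(W[...,1])<.8)
    print("table z",np.median(W[m][:,2]))
E
```

```text
side0 red [252  48  16  10  95] [259.  53.] min [0.5135 0.3802 0.3998] max [0.5484 0.413  0.4182] med [0.5256 0.3907 0.4108]
   top [0.5321 0.3978 0.4165] [0.514 0.384 0.414] [0.552 0.42  0.418]
side0 red [266 209  17  14 163] [273. 217.] min [0.4339 0.0445 0.0891] max [0.4718 0.0801 0.1081] med [0.4481 0.0529 0.101 ]
   top [0.4518 0.0622 0.1057] [0.435 0.047 0.103] [0.475 0.086 0.109]
side0 red [279 235  19  17 194] [287. 244.] min [ 0.4251 -0.0854  0.0867] max [ 0.4628 -0.045   0.1076] med [ 0.4384 -0.0767  0.1018]
   top [ 0.4433 -0.0679  0.1054] [ 0.426 -0.084  0.103] [ 0.464 -0.043  0.108]
side0 yel [247 209  19  17 276] [256. 217.] min [0.4136 0.1467 0.0273] max [0.457  0.1824 0.0583] med [0.4334 0.1593 0.0459]
   top [0.4187 0.1194 0.0873] [ 0.217 -0.568  0.054] [0.451 0.189 0.485]
side0 yel [334 357  53  13 450] [359. 363.] min [ 0.4289 -0.4115  0.0064] max [ 0.5213 -0.3775  0.016 ] med [ 0.4731 -0.3959  0.012 ]
   top [ 0.483  -0.3971  0.0133] [ 0.435 -0.413  0.011] [ 0.523 -0.379  0.016]
table z -0.00037360760206478
top0 red [129 114  20  18 231] [138. 123.] min [0.5161 0.
[... 278 characters left out ...]
0689 0.1076] [0.436 0.05  0.106] [0.474 0.086 0.111]
top0 red [326 259  16  17 128] [333. 268.] min [ 0.4261 -0.081   0.0971] max [ 0.4638 -0.0445  0.1098] med [ 0.4402 -0.0626  0.1062]
   top [ 0.4437 -0.0624  0.1071] [ 0.427 -0.081  0.105] [ 0.464 -0.043  0.111]
top0 yel [237 237  23  22 249] [247. 246.] min [0.4034 0.1577 0.0369] max [0.4628 0.2031 0.0596] med [0.4328 0.1826 0.051 ]
   top [0.439  0.1819 0.0573] [0.416 0.163 0.055] [0.456 0.196 0.061]
top0 yel [439 286  22  33 210] [449. 304.] min [ 0.4301 -0.401   0.0086] max [ 0.5197 -0.3727  0.0183] med [ 0.4679 -0.3882  0.0132]
   top [ 0.4759 -0.3888  0.0154] [ 0.43  -0.4    0.013] [ 0.52  -0.373  0.019]
table z 0.0004709403544329693
```

```bash
python3 - <<'E'
from h import *
from scipy.optimize import least_squares
d=load("top0");W=cloud(d);s=load("side0");Ws=cloud(s)
for nm,w in(("top",W),("side",Ws)):
  for g in([.4535,.067],[.4445,-.063]):
    P=w[~np.isnan(w[...,0])];q=np.hypot(P[:,0]-g[0],P[:,1]-g[1])
    T=P[(q<.045)&(P[:,2]>.01)&(P[:,2]<.083)]   # body, r=21
    C=P[(q<.045)&(P[:,2]>.088)&(P[:,2]<.1)]   # cap side
    for lab,X,r in(("body",T,.021),("cap",C,.0225)):
        if len(X)<8: continue
        f=least_squares(lambda c:np.hypot(X[:,0]-c[0],X[:,1]-c[1])-r,g,loss="soft_l1",f_scale=.002)
        print(nm,lab,len(X),f.x.round(4),np.abs(f.fun).mean().round(4))
P=W[~np.isnan(W[...,0])]
m=(P[:,0]>.3)&(P[:,0]<.75)&(P[:,1]>.2)&(P[:,1]<.65)&(P[:,2]>.27)&(P[:,2]<.34)
print(np.histogram(P[m][:,2],bins=14,range=(.27,.34)))
T=P[m&(P[:,2]>.305)]
print(len(T),np.median(T[:,2]))
r=cv2.minAreaRect((T[:,:2]*1000).astype(np.float32));print(r,cv2.boxPoints(r).round(1))
# heightmap of rack region
R=W
im=cv2.resize(d["pixels"][90:270,70:240,::-1],None,fx=3.3,fy=3.3,interpolation=cv2.INTER_CUBIC);cv2.imwrite("pics/rack.png",im)
E
```

```text
top body 102 [0.4547 0.0698] 0.0007
top cap 31 [0.4566 0.0711] 0.0005
top body 80 [ 0.4455 -0.061 ] 0.0005
top cap 23 [ 0.4474 -0.0606] 0.0005
side body 396 [0.4549 0.0669] 0.0018
side cap 83 [0.4559 0.0688] 0.0016
side body 510 [ 0.4461 -0.0641] 0.0016
side cap 89 [ 0.447  -0.0618] 0.0016
(array([   0,    0,    0,    0,    0,    1,   39,  468, 4203,  465,  269,
        212,   90,  104]), array([0.27 , 0.275, 0.28 , 0.285, 0.29 , 0.295, 0.3  , 0.305, 0.31 ,
       0.315, 0.32 , 0.325, 0.33 , 0.335, 0.34 ]))
5811 0.3128159496023111
((467.26025390625, 392.7433776855469), (195.54197692871094, 218.45523071289062), 71.16873168945312) [[332.3 335.5]
 [539.1 264.9]
 [602.2 450. ]
 [395.4 520.5]]
```

View pics/rack.png

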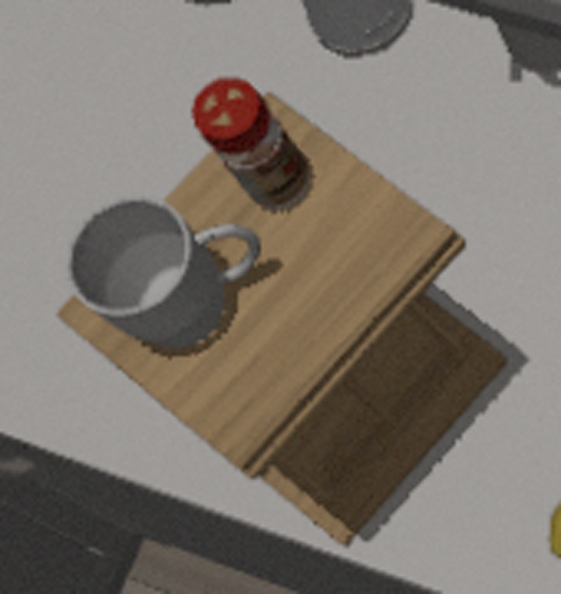

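```bash
cat >> h.py <<'E'
def rackmodel(o,th):
    """returns dict of polylines world"""
    th=np.radians(th);X=np.array([np.cos(th),np.sin(th),0]);Y=np.array([-np.sin(th),np.cos(th),0]);Z=np.array([0,0,1.])
    Rr=np.stack([X,Y,Z],1);O=np.array([o[0],o[1],0.])
    a=np.radians(40)
    bz=-np.sin(a)*X+np.cos(a)*Z; bx=np.cos(a)*X+np.sin(a)*Z
    Rb=np.stack([bx,Y,bz],1);Ob=O+[0,0,.042]
    return Rr,O,Rb,Ob
def draw(d,o,th,fx=1,off=(0,0)):
    Rr,O,Rb,Ob=rackmodel(o,th)
    im=d["pixels"][:,:,::-1].copy();im=cv2.resize(im,None,fx=fx,fy=fx,interpolation=cv2.INTER_CUBIC)
    def pl(P,R,O,c):
        q=(proj(d,np.array(P)/1000@R.T+O)+.5)*fx
        cv2.polylines(im,[np.round(q*8).astype(int)],False,c,1,cv2.LINE_AA,3)
    for z in(300,313): pl([[-111,-108,z],[81,-108,z],[81,108,z],[-111,108,z],[-111,-108,z]],Rr,O,(0,255,0))
    pl([[-30,-80,0],[30,-80,0],[30,80,0],[-30,80,0],[-30,-80,0]],Rb,Ob,(255,0,0))
    pl([[-36,-86,50],[-36,86,50]],Rb,Ob,(0,0,255));pl([[-36,-86,50],[-30,-86,46],[30,-86,46],[36,-86,60],[36,86,60],[30,86,46],[-30,86,46],[-36,86,50]],Rb,Ob,(0,0,255))
    pl([[-30,-4,40],[30,-4,40],[30,4,40],[-30,4,40],[-30,-4,40]],Rb,Ob,(255,0,255))
    return im
E
python3 - <<'E'
from h import *
o=(.4721,.4069);th=71.17
for n in("top0","side0"):
    d=load(n);im=draw(d,o,th,4)
    cv2.imwrite(f"pics/m_{n}.png", im[360:960,240:1000] if n=="top0" else im[200:800,800:1400])
d=load("top0");print("cam",-d["R"].T@d["t"]);d=load("side0");print("cam",-d["R"].T@d["t"])
E
```

```text
cam [ 0.20587085 -0.10910483  1.25173052]
cam [ 0.06738511 -1.13280691  0.8220575 ]
```

View pics/m_top0.png

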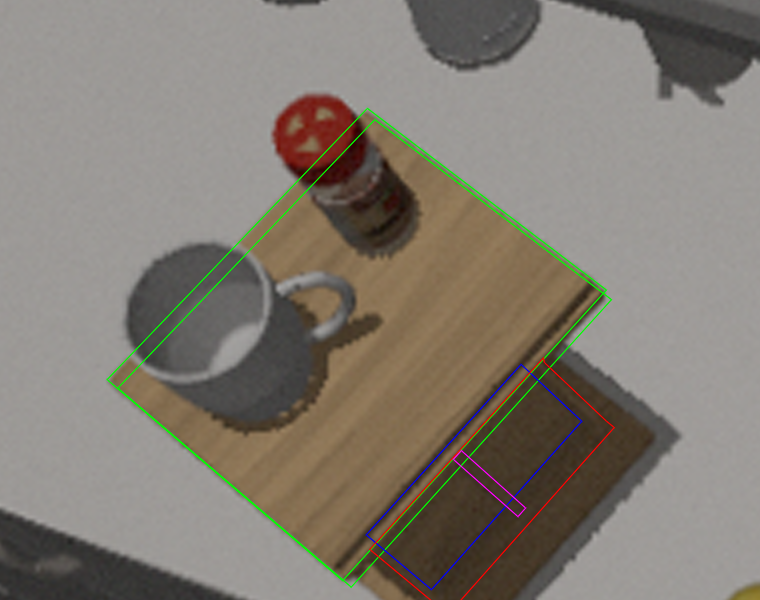

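View pics/m_side0.png

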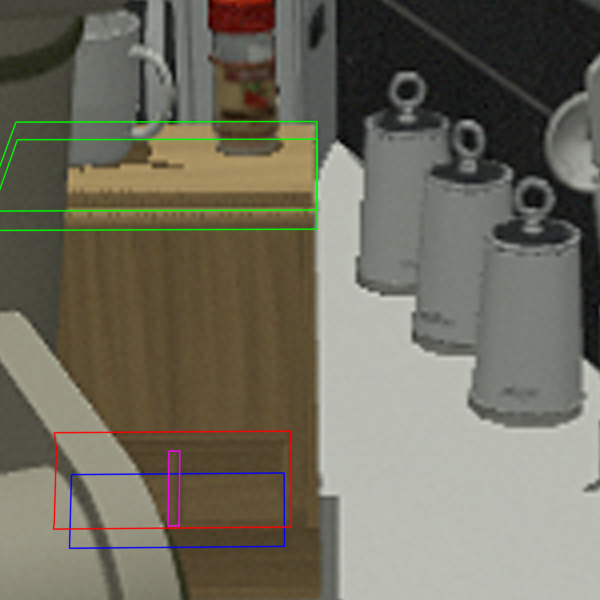

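```bash
python3 - <<'E'
from h import *
np.set_printoptions(suppress=True,linewidth=150)
s=load("side0");Ws=cloud(s)
th=np.radians(71.17);R=np.array([[np.cos(th),np.sin(th)],[-np.sin(th),np.cos(th)]])
o=np.array([.4721,.4069])
def rk(p): return np.r_[R@(p[:2]-o),p[2]]*1000
print("side col 265")
for v in range(78,200,2): print(v,s["pixels"][v,265],rk(Ws[v,265]).round(0),end=" | ")
t=load("top0");W=cloud(t)
print("\ntop: along line from shelf to bin")
for k in np.linspace(0,1,40):
    u=int(round(150+k*(215-150)));v=int(round(185+k*(235-185)));print(u,v,t["pixels"][v,u],rk(W[v,u]).round(0))
E
```

```text
side col 265
78 [51 39 22] [  1. -71. 342.] | 80 [74 50 36] [  3. -71. 336.] | 82 [83 72 47] [  3. -71. 331.] | 84 [86 59 48] [  6. -71. 324.] | 86 [93 78 65] [ -2. -71. 321.] | 88 [86 78 61] [  6. -70. 313.] | 90 [173 148 102] [-13. -71. 313.] | 92 [166 142  97] [-31. -71. 313.] | 94 [168 143  98] [-42. -71. 311.] | 96 [164 142  94] [-60. -72. 312.] | 98 [108  90  61] [-107.  -73.  322.] | 100 [98 81 53] [-101.  -72.  315.] | 102 [152 130  86] [-107.  -72.  311.] | 104 [112  95  65] [-114.  -73.  309.] | 106 [85 72 44] [-106.  -72.  300.] | 108 [96 80 52] [ 67. -67. 233.] | 110 [99 82 52] [ 77. -67. 224.] | 112 [100  85  54] [ 69. -67. 220.] | 114 [99 82 54] [ 70. -67. 214.] | 116 [95 82 53] [ 79. -66. 204.] | 118 [98 83 54] [ 78. -66. 198.] | 120 [100  83  56] [ 70. -66. 195.] | 122 [101  85  58] [ 65. -66. 191.] | 124 [99 81 53] [ 70. -66. 182.] | 126 [97 83 54] [ 68. -66. 177.] | 128 [97 83 52] [ 75. -65. 168.] | 130 [99 83 55] [ 75. -65. 161.] | 132 [95 83 53] [ 74. -65. 155.] | 134 [94 78 49] [ 75. -65. 149.] | 136 [95 80 52] [ 74. -65. 142.] | 138 [96 80 52] [ 77. -64. 135.] |
[... 1879 characters left out ...]
4 42] [-17.  -5.  31.]
187 213 [70 57 43] [-21.  -7.  25.]
188 214 [60 52 37] [-26.  -6.  26.]
190 216 [59 47 32] [-44.  -4.  47.]
192 217 [66 56 42] [-55.  -4.  58.]
193 218 [61 48 35] [-40.  -7.  14.]
195 220 [74 59 44] [-47.  -7.  11.]
197 221 [70 58 43] [-54.  -8.  11.]
198 222 [69 56 41] [-57.  -8.   9.]
200 223 [68 57 40] [-67.  -8.  16.]
202 225 [83 81 79] [-69.  -9.  -1.]
203 226 [83 80 77] [-74.  -8.   1.]
205 227 [133 132 128] [-80. -10.   0.]
207 229 [161 157 154] [-89.  -9.   3.]
208 230 [159 156 155] [-92.  -9.  -3.]
210 231 [159 155 153] [-99. -10.  -1.]
212 232 [157 155 151] [-107.  -11.    3.]
213 234 [158 155 151] [-113.   -8.    4.]
215 235 [157 153 150] [-120.  -10.    3.]
```

```bash
cat >> h.py <<'E'
from scipy.spatial.transform import Rotation as Ro
RO=(.4721,.4069);RTH=71.17
JA=np.array([.4555,.068,0]);JB=np.array([.446,-.0625,0])
def down(az,tilt=0):
    """tool pointing down, tool z at azimuth az; then tilt about tool z"""
    a=np.radians(az);z=np.array([np.cos(a),np.sin(a),0]);y=np.array([0,0,-1.]);x=np.cross(y,z)
    return np.stack([x,y,z],1)@Ro.from_rotvec([0,0,np.radians(tilt)]).as_matrix()
def binpose(side,s,xb=-5,dy=0,tilt=40):
    """TCP pose such that the jar underside is s mm out; TCP is 82 mm up the jar"""
    Rr,O,Rb,Ob=rackmodel(RO,RTH)
    p=Ob+Rb@np.array([xb,side*42+dy,s+82])/1000
    return p,down(RTH-90,tilt)
def plan(p,R,cap=45,rcap=.17,rows=None,P0=None,R0=None):
    from rig import env
    o=env.observe();p0=np.array(o["position"]) if P0 is None else P0;r0=Ro.from_matrix(o["tool_rot"]) if R0 is None else Ro.from_matrix(R0)
    dr=(r0.inv()*Ro.from_matrix(R)).as_rotvec();D=p-p0
    n=rows or max(1,int(np.ceil(max(np.linalg.norm(D)*1000/cap,np.abs(dr).max()/rcap))))
    print("t",round(o["time_s"],2),"pos",p0.round(4),"D mm",(D*1000).round(1),"rot",dr.round(3),"q",np.round(o["q"],1),"F",np.round(o["ft_force"],1),"w",round(o["grip_width"],4),"rows",n)
    with open("log.txt","a") as f: f.write(repr((list(o["q"]),list(o["position"]),np.array(o["tool_rot"]).tolist()))+"\n")
    out=[]
    for i in range(n):
        Ri=(r0*Ro.from_rotvec(dr*i/n)).as_matrix()
        row=np.r_[Ri.T@D*1000/n,dr/n];out.append([round(float(v),0 if n>3 and k<3 else 1) if k<3 else round(float(v),3) for k,v in enumerate(row)])
    for i,r in enumerate(out): print(i,r)
E
python3 - <<'E'
from h import *
plan(JB+[0,0,.2],down(RTH-90))
for sd in(1,-1):
  for s in(150,0): print(sd,s,binpose(sd,s)[0].round(3))
E
```

```text
t 0.1 pos [ 0.1555 -0.5273  0.2388] D mm [290.5 464.8 -38.8] rot [ 0.001 -0.955 -0.001] q [-85.9  21.8  74.4   0.   83.9 -12.3] F [-0.6  1.1 -0.8] w 0.0856 rows 13
0 [-32.0, 3.0, -28.0, 0.0, -0.073, -0.0]
1 [-34.0, 3.0, -26.0, 0.0, -0.073, -0.0]
2 [-35.0, 3.0, -23.0, 0.0, -0.073, -0.0]
3 [-37.0, 3.0, -20.0, 0.0, -0.073, -0.0]
4 [-38.0, 3.0, -18.0, 0.0, -0.073, -0.0]
5 [-39.0, 3.0, -15.0, 0.0, -0.073, -0.0]
6 [-40.0, 3.0, -12.0, 0.0, -0.073, -0.0]
7 [-41.0, 3.0, -9.0, 0.0, -0.073, -0.0]
8 [-42.0, 3.0, -6.0, 0.0, -0.073, -0.0]
9 [-42.0, 3.0, -3.0, 0.0, -0.073, -0.0]
10 [-42.0, 3.0, 0.0, 0.0, -0.073, -0.0]
11 [-42.0, 3.0, 3.0, 0.0, -0.073, -0.0]
12 [-42.0, 3.0, 7.0, 0.0, -0.073, -0.0]
1 150 [0.383 0.276 0.217]
1 0 [0.414 0.367 0.102]
-1 150 [0.462 0.249 0.217]
-1 0 [0.494 0.34  0.102]
```

Request:
move_arm --targets '[-32,2,-28,0,-0.073,0,-34,2,-26,0,-0.073,0,-35,2,-23,0,-0.073,0,-37,2,-20,0,-0.073,0,-38,2,-18,0,-0.073,0]' --hand 1 --squeeze 40

```text
time_s: 0.72
position: [0.2683, -0.3471, 0.2291]
tool_rot: [[-0.794, -0.0, 0.608], [-0.608, 0.0, -0.794], [-0.0, -1.0, -0.0]]
ft_force: [0.9, -0.6, 0.0]
grip_width: 0.0856
```

```bash
python3 -c "
from h import *
plan(JA+[0,0,.2],down(RTH-90))"
```

```text
t 0.72 pos [ 0.2683 -0.3471  0.2291] D mm [187.2 415.1 -29.1] rot [ 0.    -0.588 -0.   ] q [-67.8  11.1  91.7   0.   77.2 -15.3] F [ 0.9 -0.6  0. ] w 0.0856 rows 11
0 [-36.0, 3.0, -20.0, 0.0, -0.053, -0.0]
1 [-37.0, 3.0, -18.0, 0.0, -0.053, -0.0]
2 [-38.0, 3.0, -16.0, 0.0, -0.053, -0.0]
3 [-39.0, 3.0, -14.0, 0.0, -0.053, -0.0]
4 [-40.0, 3.0, -11.0, 0.0, -0.053, -0.0]
5 [-40.0, 3.0, -9.0, 0.0, -0.053, -0.0]
6 [-41.0, 3.0, -7.0, 0.0, -0.053, -0.0]
7 [-41.0, 3.0, -5.0, 0.0, -0.053, -0.0]
8 [-41.0, 3.0, -3.0, 0.0, -0.053, -0.0]
9 [-41.0, 3.0, -0.0, 0.0, -0.053, -0.0]
10 [-41.0, 3.0, 2.0, 0.0, -0.053, -0.0]
```

Request:
move_arm --targets '[-36,3,-20,0,-0.053,0,-37,3,-18,0,-0.053,0,-38,3,-16,0,-0.053,0,-39,3,-14,0,-0.053,0,-40,3,-11,0,-0.053,0]'

```text
time_s: 1.35
position: [0.352, -0.1585, 0.2141]
tool_rot: [[-0.607, -0.0, 0.795], [-0.795, 0.0, -0.607], [-0.0, -1.0, -0.0]]
ft_force: [0.5, -0.9, 0.2]
grip_width: 0.0851
```

Request:
move_arm --targets '[-40,3,-9,0,-0.053,0,-41,3,-7,0,-0.053,0,-41,3,-5,0,-0.053,0,-41,3,-3,0,-0.053,0,-41,3,0,0,-0.053,0]'

```text
time_s: 1.98
position: [0.4381, 0.0287, 0.1991]
tool_rot: [[-0.378, -0.0, 0.926], [-0.926, 0.0, -0.378], [0.0, -1.0, -0.0]]
ft_force: [-0.5, -0.4, 0.2]
grip_width: 0.0852
```

```bash
python3 -c "
from h import *
plan(JA+[0,0,.115],down(RTH-90),rows=3)"
```

```text
t 1.98 pos [0.4381 0.0287 0.1991] D mm [ 17.4  39.3 -84.1] rot [ 0.    -0.059  0.   ] q [-11.8  13.   94.8  -0.   72.3  10.4] F [-0.5 -0.4  0.2] w 0.0852 rows 3
0 [-14.3, 28.0, 0.4, 0.0, -0.02, 0.0]
1 [-14.3, 28.0, 0.7, 0.0, -0.02, 0.0]
2 [-14.3, 28.0, 1.0, 0.0, -0.02, 0.0]
```

Request:
move_arm --targets '[-22,10,0.5,0,-0.03,0,-21,10,1.5,0,-0.029,0,0,30,0,0,0,0,0,32,0,0,0,0,0,30,0,0,0,0]'

```text
time_s: 2.6
position: [0.4552, 0.0667, 0.0862]
tool_rot: [[-0.324, -0.0, 0.946], [-0.946, 0.0, -0.324], [0.0, -1.0, -0.0]]
ft_force: [0.5, 0.3, 0.7]
grip_width: 0.0854
```

```bash
python3 -c "
from h import *
plan(JA+[0,0,.082],down(RTH-90),rows=1)
from rig import get_image
for n in ('top','side'):
    d=get_image(n);pickle.dump(d,open(n+'1.pkl','wb'))
    (u,v)=proj(d,JA+[0,0,.1])[0].astype(int);im=d['pixels'][max(v-75,0):v+75,u-75:u+75,::-1];cv2.imwrite('pics/'+n+'1.png',cv2.resize(im,None,fx=4,fy=4))
"
```

```text
t 2.6 pos [0.4552 0.0667 0.0862] D mm [ 0.3  1.3 -4.2] rot [ 0.    -0.001  0.   ] q [ -6.5  23.8 101.2   0.   55.   12.4] F [0.5 0.3 0.7] w 0.0854 rows 1
0 [-1.3, 4.2, -0.1, 0.0, -0.001, 0.0]
```

View pics/side1.png

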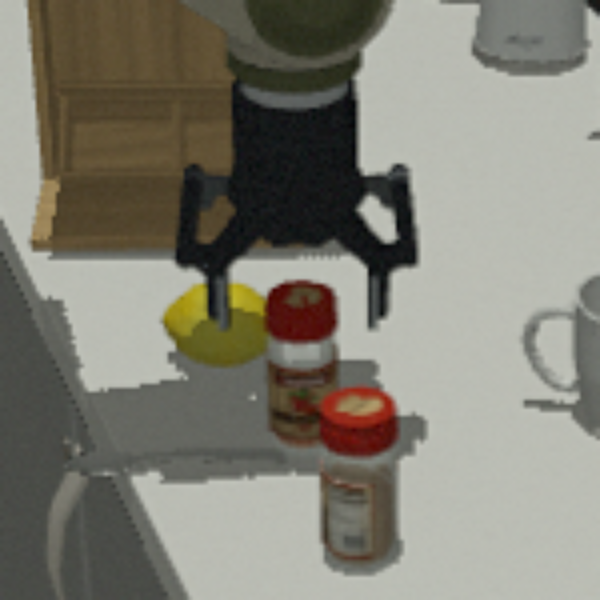

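Request:
move_arm --targets '[-1,4,0,0,0,0,0,0,0,0,0,0,0,0,0,0,0,0,0,0,0,0,0,0,0,0,0,0,0,0]' --hand -0.3 --squeeze 40

```text
time_s: 3.32
position: [0.4562, 0.0676, 0.0844]
tool_rot: [[-0.324, 0.002, 0.946], [-0.946, -0.0, -0.324], [-0.0, -1.0, 0.002]]
ft_force: [-0.7, 0.4, 7.6]
grip_width: 0.0433
```

```bash
python3 -c "
from h import *
d=load('side1');im=draw(d,RO,RTH,4);cv2.imwrite('pics/ms1.png',im[380:800,800:1300])
im=draw(load('top1'),RO,RTH,4);cv2.imwrite('pics/mt1.png',im[600:1100,400:1000])
"
```

```text
(no output)
```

View pics/ms1.png

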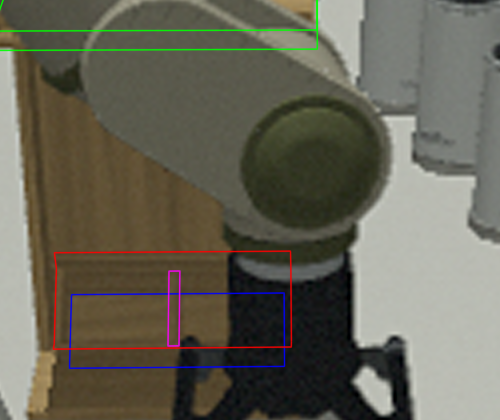

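View pics/mt1.png

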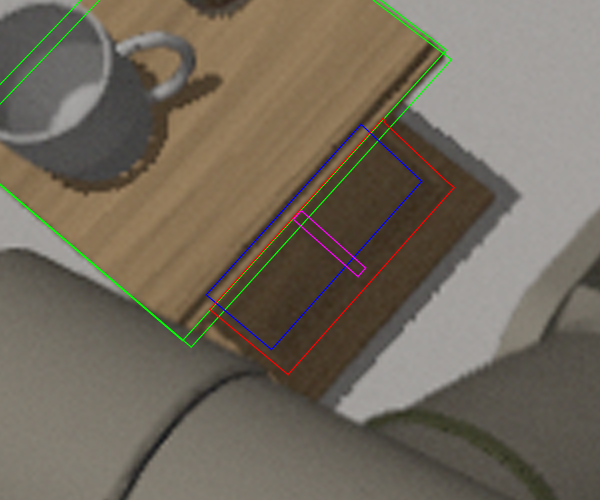

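```bash
python3 -c "
from h import *
np.set_printoptions(suppress=True)
Rr,O,Rb,Ob=rackmodel(RO,RTH)
for n in('top0','top1','side1','side0'):
    W=cloud(load(n));P=W[~np.isnan(W[...,0])];B=(P-Ob)@Rb*1000
    D=B[(abs(B[:,1])<25)&(abs(B[:,0])<24)&(B[:,2]>25)&(B[:,2]<46)]
    if len(D): print(n,'div',len(D),np.percentile(D,[5,50,95],axis=0).round(1).tolist())
    for s in(1,-1):
        E=B[(s*B[:,1]>65)&(s*B[:,1]<105)&(abs(B[:,0])<20)&(B[:,2]>36)&(B[:,2]<52)]
        if len(E): print(n,'end',s,len(E),np.percentile(E,[5,50,95],axis=0).round(1).tolist())
    F=B[(abs(B[:,1])<70)&(abs(B[:,1])>10)&(abs(B[:,0])<22)&(abs(B[:,2])<12)]
    if len(F): print(n,'floor',len(F),np.median(F[:,2]))
    F=B[(abs(B[:,1])<80)&(B[:,2]>50)&(B[:,2]<57)&(B[:,0]>20)&(B[:,0]<40)]
    if len(F): print(n,'rear x',len(F),np.median(F[:,0]))
    F=B[(abs(B[:,1])<80)&(B[:,2]>10)&(B[:,2]<45)&(B[:,0]<-30)&(B[:,0]>-45)]
    if len(F): print(n,'front x',len(F),np.median(F[:,0]))
plan(JA+[0,0,.25],down(RTH-90),rows=5)
"
```

```text
top0 div 56 [[-22.5, -2.6, 33.2], [1.5, 1.5, 39.4], [22.4, 5.1, 43.0]]
top0 end 1 32 [[-17.0, 80.1, 41.7], [-0.4, 82.8, 45.8], [16.9, 85.6, 48.6]]
top0 end -1 35 [[-16.3, -84.6, 39.6], [-1.3, -81.0, 44.6], [17.7, -78.8, 47.9]]
top0 floor 563 -0.17240833750471374
top0 front x 13 -30.60554985895266
top1 div 56 [[-21.5, -2.7, 31.4], [0.7, 1.5, 39.2], [21.4, 5.0, 42.7]]
top1 end 1 34 [[-17.0, 80.1, 41.8], [0.8, 82.8, 45.8], [17.5, 85.6, 49.2]]
top1 end -1 35 [[-16.6, -84.4, 41.7], [-1.0, -81.1, 44.6], [17.4, -78.5, 48.6]]
top1 floor 565 -0.22707233957598544
top1 front x 19 -30.275939010577144
side1 div 42 [[-21.5, -3.3, 32.8], [1.0, -0.3, 38.0], [20.5, 3.1, 43.6]]
side1 end 1 23 [[-16.7, 80.4, 38.7], [3.7, 81.9, 45.1], [18.7, 84.2, 49.9]]
side1 floor 278 -1.0195576800449246
side1 rear x 67 32.303433098942754
side1 front x 134 -36.1757417152223
side0 div 45 [[-20.8, -3.4, 33.4], [1.6, -0.2, 39.1], [21.2, 3.0, 44.5]]
side0 end -1 23 [[-19.0, -85.6, 38.9], [2.9, -85.3, 43.7], [16.4, -82.5, 50.0]]
side0 floor 208 0.19492456267970965
side0 rear x 59 31.28964063867059
side0 front x 133 -36.14357454773388
t 3.33 pos [0.4562 0.0676 0.0844] D mm [ -0.7   0.4 165.6] rot [-0.002 -0.001 -0.   ] q [ -6.3  24.  101.3   0.   54.6  12.6] F [-0.7  0.4  7.6] w 0.0433 rows 5
0 [-0.0, -33.0, -0.0, -0.0, -0.0, -0.0]
1 [-0.0, -33.0, -0.0, -0.0, -0.0, -0.0]
2 [-0.0, -33.0, -0.0, -0.0, -0.0, -0.0]
3 [-0.0, -33.0, -0.0, -0.0, -0.0, -0.0]
4 [-0.0, -33.0, -0.0, -0.0, -0.0, -0.0]
```

Request:
move_arm --targets '[0,-10,0,0,0,0,0,-30,0,0,0,0,0,-40,0,0,0,0,0,-40,0,0,0,0,0,-40,0,0,0,0]' --squeeze 50

```text
time_s: 3.95
position: [0.4553, 0.0676, 0.2453]
tool_rot: [[-0.324, 0.0, 0.946], [-0.946, -0.0, -0.324], [-0.0, -1.0, 0.0]]
ft_force: [0.9, -0.3, -2.2]
grip_width: 0.0434
```

```bash
python3 -c "
from h import *
p,R=binpose(1,150);print(p)
plan(p+[0,-.03,.03],R)
p,R=binpose(-1,150);print(p)
plan(p+[0,-.03,.03],R)
from rig import get_image
d=get_image('side');pickle.dump(d,open('side2.pkl','wb'));cv2.imwrite('pics/side2.png',cv2.resize(d['pixels'][130:300,180:380,::-1],None,fx=4,fy=3.5))
"
```

```text
[0.38297924 0.27568522 0.21650837]
t 3.95 pos [0.4553 0.0676 0.2453] D mm [-72.3 178.1   1.2] rot [-0.001 -0.001  0.698] q [-6.3 12.5 87.1 -0.  80.4 12.6] F [ 0.9 -0.3 -2.2] w 0.0434 rows 5
0 [-29.0, -0.0, -25.0, -0.0, -0.0, 0.14]
1 [-29.0, 4.0, -25.0, -0.0, -0.0, 0.14]
2 [-28.0, 8.0, -25.0, -0.0, -0.0, 0.14]
3 [-27.0, 12.0, -25.0, -0.0, -0.0, 0.14]
4 [-25.0, 15.0, -25.0, -0.0, -0.0, 0.14]
[0.46248359 0.24857327 0.21650837]
t 3.95 pos [0.4553 0.0676 0.2453] D mm [  7.2 151.    1.2] rot [-0.001 -0.001  0.698] q [-6.3 12.5 87.1 -0.  80.4 12.6] F [ 0.9 -0.3 -2.2] w 0.0434 rows 5
0 [-29.0, -0.0, -8.0, -0.0, -0.0, 0.14]
1 [-29.0, 4.0, -8.0, -0.0, -0.0, 0.14]
2 [-28.0, 8.0, -8.0, -0.0, -0.0, 0.14]
3 [-27.0, 12.0, -8.0, -0.0, -0.0, 0.14]
4 [-25.0, 15.0, -8.0, -0.0, -0.0, 0.14]
```

View pics/side2.png

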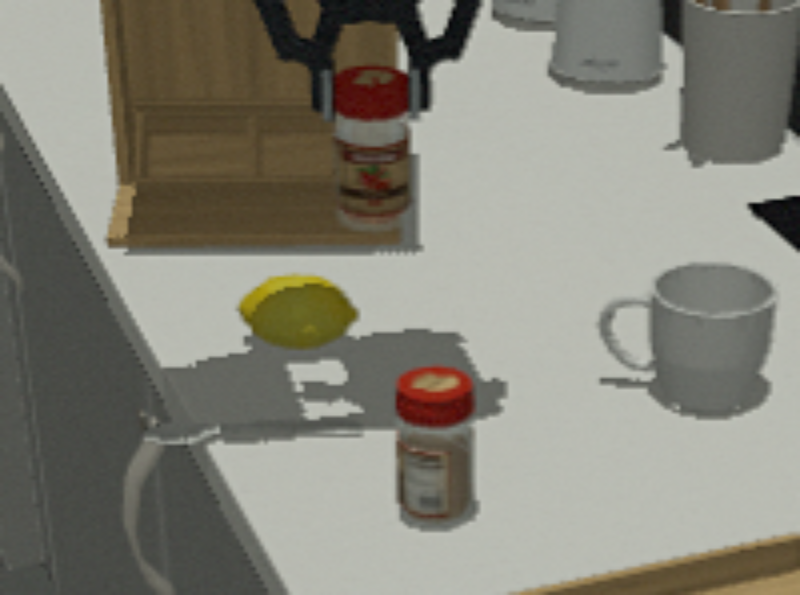

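Request:
move_arm --targets '[-29,0,-25,0,0,0.14,-29,4,-25,0,0,0.14,-28,8,-25,0,0,0.14,-27,12,-25,0,0,0.14,-25,15,-25,0,0,0.14]'

```text
time_s: 4.62
position: [0.3842, 0.2472, 0.2447]
tool_rot: [[-0.246, 0.211, 0.946], [-0.721, 0.612, -0.324], [-0.648, -0.762, 0.001]]
ft_force: [-0.2, 0.6, -1.4]
grip_width: 0.0433
```

```bash
sed -i 's/s+82\]/s+84]/; s/TCP is 82/TCP is 84/' h.py; python3 -c "
from h import *
p,R=binpose(1,150);plan(p,R)
p,R=binpose(1,70);plan(p,R)
from rig import get_image
for n in ('top','side'):
    d=get_image(n);pickle.dump(d,open(n+'3.pkl','wb'));cv2.imwrite('pics/'+n+'3.png',cv2.resize(d['pixels'][130:300,80:330,::-1],None,fx=3,fy=3))
"
```

```text
t 4.62 pos [0.3842 0.2472 0.2447] D mm [ -1.6  27.3 -26.7] rot [-0.002 -0.    -0.006] q [ -4.    4.3 108.5  44.4  63.3  -4.6] F [-0.2  0.6 -1.4] w 0.0433 rows 1
0 [-2.0, 36.7, -10.4, -0.002, -0.0, -0.006]
t 4.62 pos [0.3842 0.2472 0.2447] D mm [ 15.  76. -88.] rot [-0.002 -0.    -0.006] q [ -4.    4.3 108.5  44.4  63.3  -4.6] F [-0.2  0.6 -1.4] w 0.0433 rows 3
0 [-0.5, 38.9, -3.5, -0.001, -0.0, -0.002]
1 [-0.6, 38.9, -3.5, -0.001, -0.0, -0.002]
2 [-0.7, 38.9, -3.5, -0.001, -0.0, -0.002]
```

View pics/side3.png

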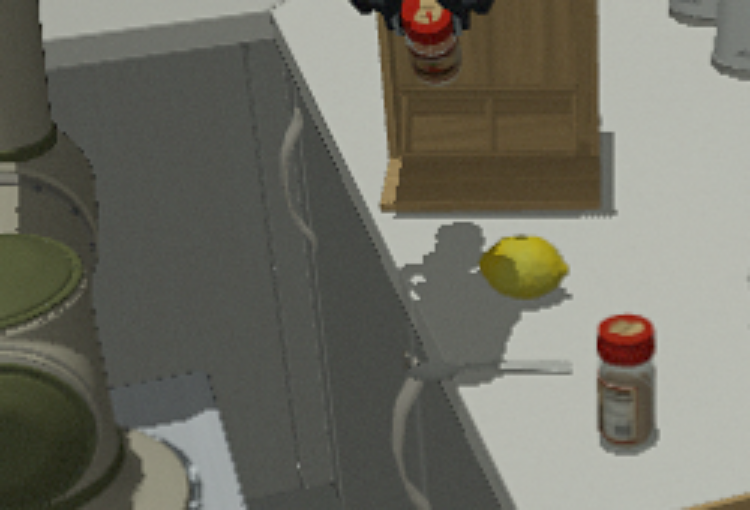

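View pics/top3.png

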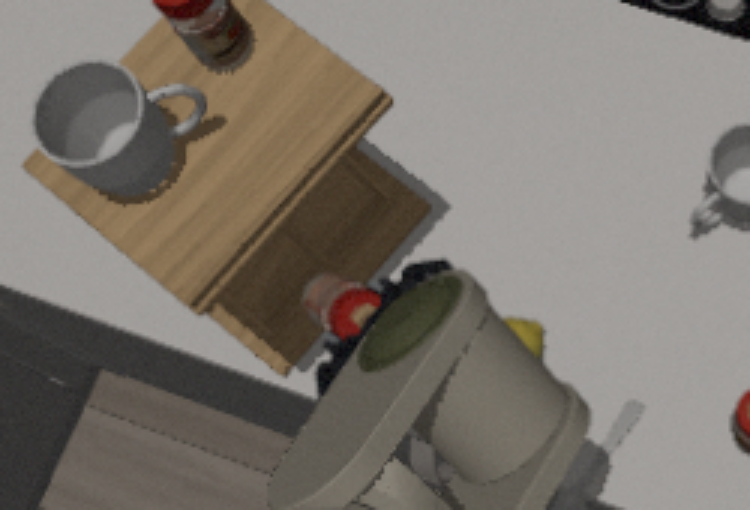

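Request:
move_arm --targets '[-1,20,-5,0,0,-0.003,-1,20,-5.5,0,0,-0.003,0,30,0,0,0,0,0,30,0,0,0,0,0,17,0,0,0,0]'

```text
time_s: 5.35
position: [0.4001, 0.3225, 0.1549]
tool_rot: [[-0.248, 0.206, 0.946], [-0.728, 0.604, -0.323], [-0.639, -0.769, 0.0]]
ft_force: [0.7, -0.4, -1.0]
grip_width: 0.0431
```

```bash
python3 -c "
from h import *
p,R=binpose(1,70);plan(p,R)
p,R=binpose(1,3);plan(p,R,cap=15)
from rig import get_image
for n in ('side',):
    d=get_image(n);pickle.dump(d,open(n+'4.pkl','wb'));cv2.imwrite('pics/'+n+'4.png',cv2.resize(d['pixels'][110:260,180:330,::-1],None,fx=4,fy=4))
"
```

```text
t 5.35 pos [0.4001 0.3225 0.1549] D mm [-1.   0.6  1.9] rot [-0.     0.     0.005] q [  8.6  17.  110.9  53.1  45.1  -9.2] F [ 0.7 -0.4 -1. ] w 0.0431 rows 1
0 [-1.4, -1.3, -1.1, -0.0, 0.0, 0.005]
t 5.35 pos [0.4001 0.3225 0.1549] D mm [ 12.9  41.4 -49.5] rot [-0.     0.     0.005] q [  8.6  17.  110.9  53.1  45.1  -9.2] F [ 0.7 -0.4 -1. ] w 0.0431 rows 5
0 [-0.0, 13.0, -0.0, -0.0, 0.0, 0.001]
1 [-0.0, 13.0, -0.0, -0.0, 0.0, 0.001]
2 [-0.0, 13.0, -0.0, -0.0, 0.0, 0.001]
3 [-0.0, 13.0, -0.0, -0.0, 0.0, 0.001]
4 [-0.0, 13.0, -0.0, -0.0, 0.0, 0.001]
```

View pics/side4.png

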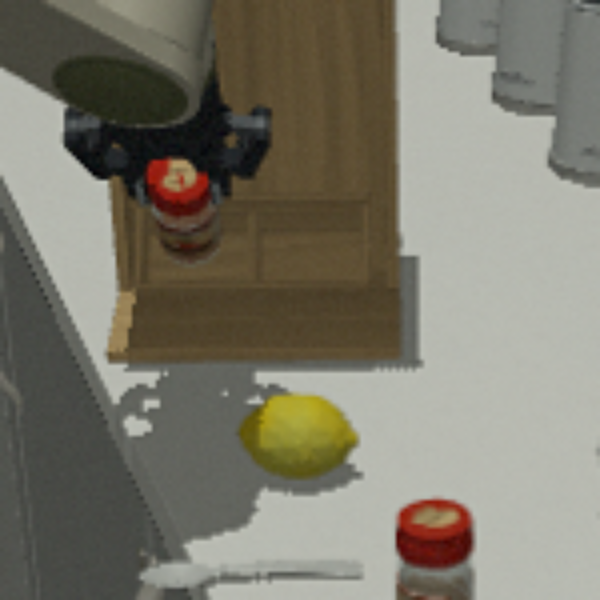

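Request:
move_arm --targets '[-1,12,-1,0,0,0.005,0,14,0,0,0,0,0,14,0,0,0,0,0,14,0,0,0,0,0,10,0,0,0,0]'

```text
time_s: 6.02
position: [0.4124, 0.3626, 0.1064]
tool_rot: [[-0.248, 0.208, 0.946], [-0.724, 0.609, -0.324], [-0.643, -0.766, -0.0]]
ft_force: [0.1, -0.2, -1.3]
grip_width: 0.043
```

```bash
python3 -c "
from h import *
p,R=binpose(1,0);plan(p,R,rows=1)
"
```

```text
t 6.03 pos [0.4124 0.3626 0.1064] D mm [ 1.3  3.1 -3.2] rot [-0.    -0.001 -0.001] q [ 14.   24.7 110.1  61.3  38.1 -15. ] F [ 0.1 -0.2 -1.3] w 0.043 rows 1
0 [-0.5, 4.7, 0.2, -0.0, -0.001, -0.001]
```

Creep down until contact.

Request:
move_arm --targets '[0,2,0,0,0,0,0,1,0,0,0,0,0,1,0,0,0,0,0,1,0,0,0,0,0,0,0,0,0,0]'

```text
time_s: 6.65
position: [0.4134, 0.365, 0.1034]
tool_rot: [[-0.248, 0.209, 0.946], [-0.724, 0.609, -0.324], [-0.644, -0.765, 0.0]]
ft_force: [1.3, -1.0, -0.7]
grip_width: 0.0431
```

Request:
move_arm --targets '[0,1,0,0,0,0,0,1,0,0,0,0,0,0,0,0,0,0,0,0,0,0,0,0,0,0,0,0,0,0]'

```text
time_s: 7.28
position: [0.4135, 0.3655, 0.103]
tool_rot: [[-0.247, 0.21, 0.946], [-0.724, 0.609, -0.325], [-0.644, -0.765, 0.001]]
ft_force: [-9.5, -19.9, 19.4]
grip_width: 0.043
```

Request:
move_arm --targets '[0,-1,0,0,0,0,0,0,0,0,0,0,0,0,0,0,0,0,0,0,0,0,0,0,0,0,0,0,0,0]' --hand 0.6

```text
time_s: 7.9
position: [0.4135, 0.3657, 0.1025]
tool_rot: [[-0.248, 0.208, 0.946], [-0.724, 0.609, -0.324], [-0.643, -0.766, -0.0]]
ft_force: [0.1, 0.6, 0.2]
grip_width: 0.0688
```

Request:
move_arm --targets '[0,-10,0,0,0,0,0,-25,0,0,0,0,0,-35,0,0,0,0,0,-40,0,0,0,0,0,-40,0,0,0,0]'

```text
time_s: 8.52
position: [0.3816, 0.2733, 0.2186]
tool_rot: [[-0.248, 0.209, 0.946], [-0.725, 0.608, -0.324], [-0.643, -0.766, 0.0]]
ft_force: [1.3, -0.5, 0.3]
grip_width: 0.0681
```

```bash
python3 -c "
from h import *
plan(JB+[0,0,.2],down(RTH-90))
from rig import get_image
for n in ('side','top'):
    d=get_image(n);pickle.dump(d,open(n+'5.pkl','wb'));cv2.imwrite('pics/'+n+'5.png',cv2.resize(d['pixels'][110:260,130:330,::-1],None,fx=4,fy=4))
"
```

```text
t 8.53 pos [0.3816 0.2733 0.2186] D mm [  64.4 -335.8  -18.6] rot [-0.001 -0.001 -0.698] q [  0.7   7.2 110.3  46.2  57.   -4.7] F [ 1.3 -0.5  0.3] w 0.0681 rows 8
0 [30.0, -22.0, 21.0, -0.0, -0.0, -0.087]
1 [32.0, -19.0, 21.0, -0.0, -0.0, -0.087]
2 [33.0, -17.0, 21.0, -0.0, -0.0, -0.087]
3 [35.0, -14.0, 21.0, -0.0, -0.0, -0.087]
4 [36.0, -11.0, 21.0, -0.0, -0.0, -0.087]
5 [36.0, -7.0, 21.0, -0.0, -0.0, -0.087]
6 [37.0, -4.0, 21.0, -0.0, -0.0, -0.087]
7 [37.0, -1.0, 21.0, -0.0, -0.0, -0.087]
```

View pics/side5.png

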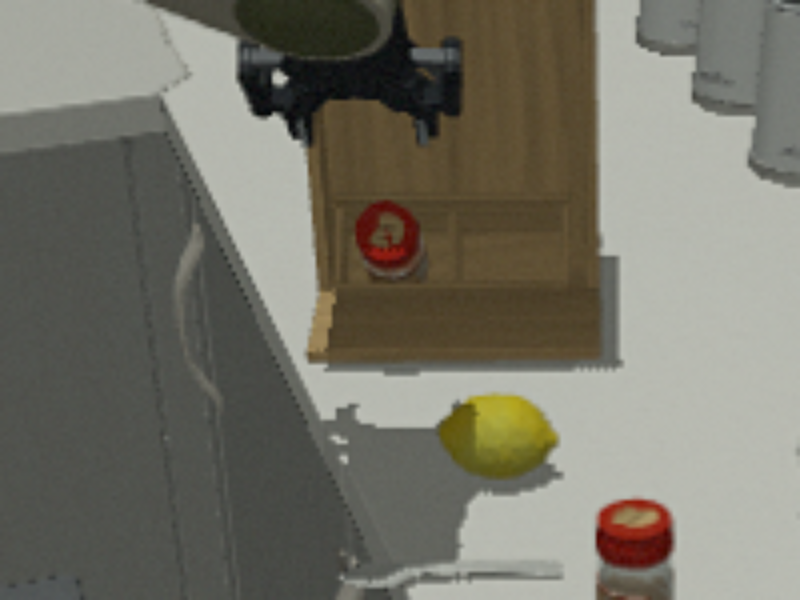

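View pics/top5.png

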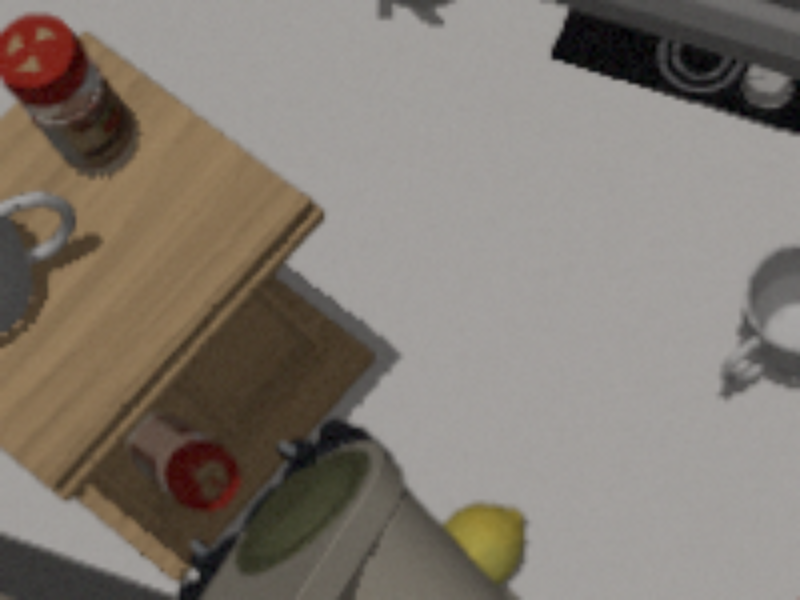

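Jar A is standing in the left compartment, leaning on the front wall (cap top at about (388,232) in the side crop). Check its height with the depth, and go on to jar B.

```bash
cat >> h.py <<'E'
def jarcheck(n):
    Rr,O,Rb,Ob=rackmodel(RO,RTH);d=load(n);W=cloud(d)
    hsv=cv2.cvtColor(d["pixels"],cv2.COLOR_RGB2HSV).astype(int);red=((hsv[...,0]<6)|(hsv[...,0]>172))&(hsv[...,1]>130)&(hsv[...,2]>60)
    B=(W-Ob)@Rb*1000;m=red&(abs(B[...,1])<90)&(abs(B[...,0])<50)&(B[...,2]>40)&(B[...,2]<150)
    for s in(1,-1):
        Q=B[m&(s*B[...,1]>0)]
        if len(Q)>5: print(n,s,len(Q),"p3",np.percentile(Q,3,0).round(1),"p97",np.percentile(Q,97,0).round(1),"med",np.median(Q,0).round(1))
E
python3 -c "
from h import *
jarcheck('side5');jarcheck('top5')"
```

```text
side5 1 145 p3 [-38.2  22.1  89. ] p97 [  2.7  62.4 113.8] med [-22.   42.4 105.8]
top5 1 110 p3 [-33.5  23.9  90.3] p97 [  6.3  60.2 114.2] med [-10.5  42.4 106.4]
```

Request:
move_arm --targets '[30,-25,21,0,0,-0.087,32,-22,21,0,0,-0.087,33,-18,21,0,0,-0.087,35,-14,21,0,0,-0.087,36,-11,21,0,0,-0.087]' --hand 1

```text
time_s: 9.25
position: [0.4198, 0.0587, 0.2113]
tool_rot: [[-0.313, 0.083, 0.946], [-0.914, 0.244, -0.324], [-0.258, -0.966, -0.001]]
ft_force: [0.4, -0.4, 0.6]
grip_width: 0.0853
```

```bash
python3 -c "
from h import *
plan(JB+[0,0,.16],down(RTH-90))"
```

```text
t 9.25 pos [0.4198 0.0587 0.2113] D mm [  26.2 -121.2  -51.3] rot [ 0.    -0.002 -0.261] q [-17.5   8.7  99.7  15.8  71.9  -3.5] F [ 0.4 -0.4  0.6] w 0.0853 rows 3
0 [38.6, 7.4, 21.4, 0.0, -0.001, -0.087]
1 [37.8, 10.7, 21.4, 0.0, -0.001, -0.087]
2 [36.7, 14.0, 21.3, 0.0, -0.001, -0.087]
```

Request:
move_arm --targets '[38.5,7,21.5,0,0,-0.087,38,11,21.5,0,-0.001,-0.087,36.5,14,21,0,0,-0.087,0,20,0,0,0,0,0,20,0,0,0,0]'

```text
time_s: 9.88
position: [0.446, -0.0608, 0.1189]
tool_rot: [[-0.323, 0.0, 0.946], [-0.946, 0.003, -0.323], [-0.003, -1.0, -0.001]]
ft_force: [-1.4, 0.4, -0.5]
grip_width: 0.0854
```

```bash
python3 -c "
from h import *
plan(JB+[0,0,.082],down(RTH-90),rows=2)
from rig import get_image
d=get_image('side');pickle.dump(d,open('side6.pkl','wb'));cv2.imwrite('pics/side6.png',cv2.resize(d['pixels'][180:330,220:370,::-1],None,fx=4,fy=4))
"
```

```text
t 9.88 pos [ 0.446  -0.0608  0.1189] D mm [  0.   -1.7 -36.9] rot [ 0.001 -0.    -0.003] q [-23.   20.  100.3   0.2  59.7  -4.2] F [-1.4  0.4 -0.5] w 0.0854 rows 2
0 [0.9, 18.5, 0.3, 0.0, -0.0, -0.002]
1 [0.8, 18.5, 0.3, 0.0, -0.0, -0.002]
```

View pics/side6.png

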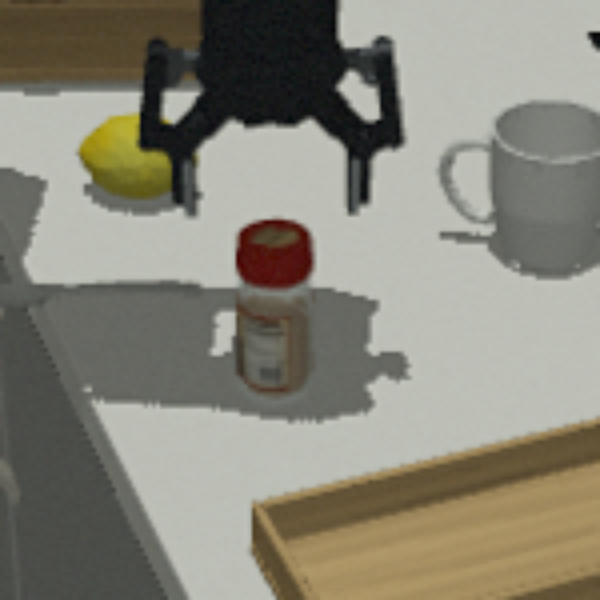

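The fingers straddle jar B's cap (cap at about (274,250), pads at 185 and 358). Descend and grip.

Request:
move_arm --targets '[1,18,0,0,0,-0.003,0.5,18,0,0,0,0,0,1,0,0,0,0,0,0,0,0,0,0,0,0,0,0,0,0]'

```text
time_s: 10.55
position: [0.446, -0.0623, 0.0838]
tool_rot: [[-0.323, 0.001, 0.946], [-0.946, -0.001, -0.323], [0.0, -1.0, 0.001]]
ft_force: [0.3, -0.2, -0.2]
grip_width: 0.0855
```

Request:
move_arm --targets '[0,0,0,0,0,0,0,0,0,0,0,0,0,0,0,0,0,0,0,0,0,0,0,0,0,0,0,0,0,0]' --hand -0.3

```text
time_s: 11.18
position: [0.4459, -0.0623, 0.0835]
tool_rot: [[-0.323, 0.001, 0.946], [-0.946, -0.0, -0.323], [0.0, -1.0, 0.001]]
ft_force: [-0.3, -0.4, 4.9]
grip_width: 0.0432
```

Request:
move_arm --targets '[0,-10,0,0,0,0,0,-30,0,0,0,0,0,-40,0,0,0,0,0,-45,0,0,0,0,0,-45,0,0,0,0]'

```text
time_s: 11.8
position: [0.4452, -0.062, 0.255]
tool_rot: [[-0.323, 0.0, 0.946], [-0.946, -0.0, -0.323], [0.0, -1.0, 0.0]]
ft_force: [-0.3, -0.7, -0.6]
grip_width: 0.0431
```

```bash
python3 -c "
from h import *
p,R=binpose(-1,150);plan(p+[0,-.03,.03],R)
from rig import get_image
d=get_image('side');pickle.dump(d,open('side7.pkl','wb'));cv2.imwrite('pics/side7.png',cv2.resize(d['pixels'][130:300,200:400,::-1],None,fx=3,fy=3))
"
```

```text
t 11.8 pos [ 0.4452 -0.062   0.255 ] D mm [ 16.9 279.4  -6.9] rot [-0.    -0.     0.698] q [-23.1  10.9  87.4  -0.   81.6  -4.2] F [-0.3 -0.7 -0.6] w 0.0431 rows 7
0 [-39.0, 1.0, -11.0, -0.0, -0.0, 0.1]
1 [-38.0, 5.0, -11.0, -0.0, -0.0, 0.1]
2 [-38.0, 9.0, -11.0, -0.0, -0.0, 0.1]
3 [-37.0, 12.0, -11.0, -0.0, -0.0, 0.1]
4 [-35.0, 16.0, -11.0, -0.0, -0.0, 0.1]
5 [-33.0, 19.0, -11.0, -0.0, -0.0, 0.1]
6 [-31.0, 23.0, -11.0, -0.0, -0.0, 0.1]
```

View pics/side7.png

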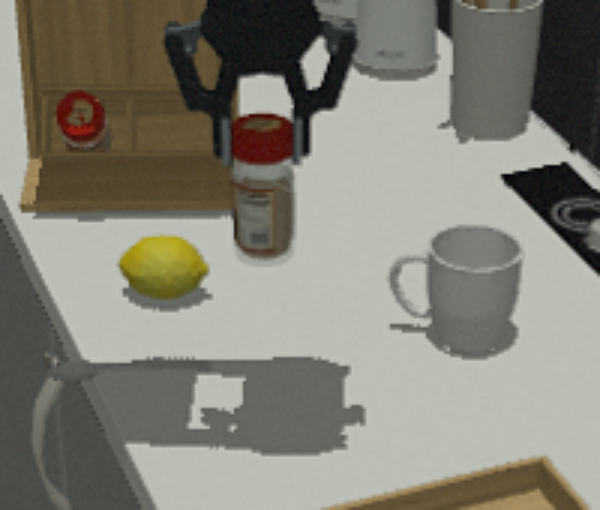

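Request:
move_arm --targets '[-39,1,-11,0,0,0.1,-38,5,-11,0,0,0.1,-38,9,-11,0,0,0.1,-37,12,-11,0,0,0.1,-35,16,-11,0,0,0.1]'

```text
time_s: 12.48
position: [0.456, 0.1401, 0.2484]
tool_rot: [[-0.283, 0.156, 0.946], [-0.829, 0.456, -0.323], [-0.482, -0.876, 0.0]]
ft_force: [0.2, 1.0, -0.8]
grip_width: 0.0432
```

```bash
python3 -c "
from h import *
p,R=binpose(-1,140);plan(p,R,rows=5)"
```

```text
t 12.47 pos [0.456  0.1401 0.2484] D mm [  8.2 113.3 -38. ] rot [-0.001 -0.     0.195] q [-12.7   9.7  95.8  30.   73.6  -2.3] F [ 0.2  1.  -0.8] w 0.0432 rows 5
0 [-16.0, 17.0, -6.0, -0.0, -0.0, 0.039]
1 [-15.0, 18.0, -6.0, -0.0, -0.0, 0.039]
2 [-14.0, 18.0, -6.0, -0.0, -0.0, 0.039]
3 [-13.0, 19.0, -6.0, -0.0, -0.0, 0.039]
4 [-13.0, 19.0, -6.0, -0.0, -0.0, 0.039]
```

Request:
move_arm --targets '[-16,17,-6,0,0,0.05,-15,18,-6,0,0,0.05,-14,18,-6,0,0,0.04,-13,19,-6,0,0,0.03,-13,19,-6,0,0,0.025]'

```text
time_s: 13.1
position: [0.4631, 0.2532, 0.2119]
tool_rot: [[-0.248, 0.207, 0.946], [-0.727, 0.607, -0.323], [-0.641, -0.768, 0.0]]
ft_force: [-0.4, 0.0, -1.1]
grip_width: 0.0433
```

```bash
python3 -c "
from h import *
p,R=binpose(-1,70);plan(p,R,rows=5)"
```

```text
t 13.1 pos [0.4631 0.2532 0.2119] D mm [ 15.6  42.8 -55.1] rot [-0.    -0.     0.003] q [ -2.2  14.8 101.2  45.2  59.9  -5.5] F [-0.4  0.  -1.1] w 0.0433 rows 5
0 [0.0, 14.0, 0.0, -0.0, -0.0, 0.001]
1 [0.0, 14.0, 0.0, -0.0, -0.0, 0.001]
2 [0.0, 14.0, 0.0, -0.0, -0.0, 0.001]
3 [0.0, 14.0, 0.0, -0.0, -0.0, 0.001]
4 [0.0, 14.0, 0.0, -0.0, -0.0, 0.001]
```

Request:
move_arm --targets '[0,14,0.2,0,0,0.003,0,14,0.2,0,0,0,0,14,0,0,0,0,0,14,0,0,0,0,0,14,0,0,0,0]'

```text
time_s: 13.72
position: [0.4785, 0.2954, 0.1576]
tool_rot: [[-0.248, 0.208, 0.946], [-0.725, 0.608, -0.323], [-0.643, -0.766, 0.0]]
ft_force: [0.7, -0.0, -1.9]
grip_width: 0.0431
```

```bash
python3 -c "
from h import *
p,R=binpose(-1,3);plan(p,R,rows=5)
from rig import get_image
d=get_image('side');pickle.dump(d,open('side8.pkl','wb'));cv2.imwrite('pics/side8.png',cv2.resize(d['pixels'][110:260,180:330,::-1],None,fx=4,fy=4))
"
```

```text
t 13.72 pos [0.4785 0.2954 0.1576] D mm [ 14.1  41.4 -52.2] rot [-0. -0.  0.] q [  3.5  21.8 101.8  49.8  51.1  -8.4] F [ 0.7 -0.  -1.9] w 0.0431 rows 5
0 [0.0, 14.0, -0.0, -0.0, -0.0, 0.0]
1 [0.0, 14.0, -0.0, -0.0, -0.0, 0.0]
2 [0.0, 14.0, -0.0, -0.0, -0.0, 0.0]
3 [0.0, 14.0, -0.0, -0.0, -0.0, 0.0]
4 [0.0, 14.0, -0.0, -0.0, -0.0, 0.0]
```

View pics/side8.png

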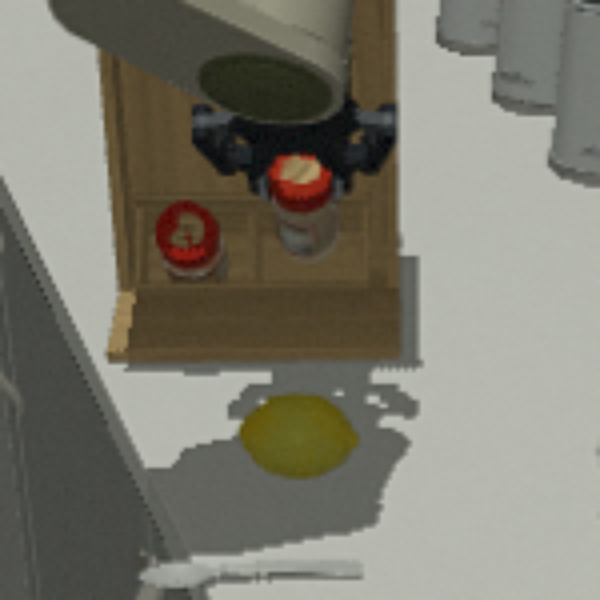

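Request:
move_arm --targets '[0,14,0,0,0,0,0,14,0,0,0,0,0,14,0,0,0,0,0,14,0,0,0,0,0,8,0,0,0,0]'

```text
time_s: 14.4
position: [0.4915, 0.3344, 0.1085]
tool_rot: [[-0.248, 0.207, 0.946], [-0.725, 0.608, -0.323], [-0.642, -0.766, -0.001]]
ft_force: [0.2, 0.2, -0.9]
grip_width: 0.0432
```

```bash
python3 -c "
from h import *
p,R=binpose(-1,0);plan(p,R,rows=1)"
```

```text
t 14.4 pos [0.4915 0.3344 0.1085] D mm [ 1.7  4.2 -5.3] rot [ 0. -0.  0.] q [  8.3  28.5 101.   54.6  44.5 -11.4] F [ 0.2  0.2 -0.9] w 0.0432 rows 1
0 [-0.0, 7.0, 0.3, 0.0, -0.0, 0.0]
```

Request:
move_arm --targets '[0,2,0,0,0,0,0,1,0,0,0,0,0,1,0,0,0,0,0,1,0,0,0,0,0,0,0,0,0,0]'

```text
time_s: 15.02
position: [0.4926, 0.3369, 0.1056]
tool_rot: [[-0.247, 0.208, 0.946], [-0.725, 0.608, -0.323], [-0.643, -0.766, 0.0]]
ft_force: [-0.7, -0.3, -0.2]
grip_width: 0.0432
```

Request:
move_arm --targets '[0,1,0,0,0,0,0,1,0,0,0,0,0,1,0,0,0,0,0,0,0,0,0,0,0,0,0,0,0,0]'

```text
time_s: 15.65
position: [0.4932, 0.3388, 0.1032]
tool_rot: [[-0.247, 0.208, 0.946], [-0.725, 0.608, -0.323], [-0.643, -0.766, 0.0]]
ft_force: [-0.3, -0.0, -0.8]
grip_width: 0.0431
```

Request:
move_arm --targets '[0,1,0,0,0,0,0,1,0,0,0,0,0,0,0,0,0,0,0,0,0,0,0,0,0,0,0,0,0,0]'

```text
time_s: 16.27
position: [0.4937, 0.3394, 0.1027]
tool_rot: [[-0.247, 0.209, 0.946], [-0.725, 0.608, -0.323], [-0.643, -0.766, 0.001]]
ft_force: [-5.5, -11.9, 11.6]
grip_width: 0.0433
```

Floor contact. Release and withdraw.

Request:
move_arm --targets '[0,-0.5,0,0,0,0,0,0,0,0,0,0,0,0,0,0,0,0,0,0,0,0,0,0,0,0,0,0,0,0]' --hand 0.55

```text
time_s: 16.9
position: [0.4935, 0.3397, 0.102]
tool_rot: [[-0.247, 0.208, 0.946], [-0.725, 0.608, -0.323], [-0.643, -0.766, 0.0]]
ft_force: [0.3, 0.5, -0.4]
grip_width: 0.0665
```

Request:
move_arm --targets '[0,-10,0,0,0,0,0,-25,0,0,0,0,0,-35,0,0,0,0,0,-40,0,0,0,0,0,-40,0,0,0,0]'

```text
time_s: 17.52
position: [0.4617, 0.2474, 0.2183]
tool_rot: [[-0.247, 0.208, 0.946], [-0.725, 0.608, -0.323], [-0.642, -0.766, 0.0]]
ft_force: [0.4, -0.6, 0.1]
grip_width: 0.0666
```

```bash
python3 -c "
from h import *
from rig import get_image
for n in ('side','top'):
    d=get_image(n);pickle.dump(d,open(n+'9.pkl','wb'));cv2.imwrite('pics/'+n+'9.png',cv2.resize(d['pixels'][110:260,130:330,::-1],None,fx=4,fy=4))
    jarcheck(n+'9')
"
```

```text
side9 1 146 p3 [-36.5  22.6  88.5] p97 [  3.3  61.2 113.2] med [-23.1  41.1 105.4]
side9 -1 120 p3 [-33.8 -64.   88.2] p97 [  6.2 -24.8 112.6] med [-23.6 -43.8 104.8]
top9 1 113 p3 [-33.   24.6  89.3] p97 [  6.9  59.8 111.4] med [ -9.3  44.7 107.2]
top9 -1 77 p3 [-30.9 -61.7  93.3] p97 [ 11.3 -26.1 110.9] med [ -4.2 -44.7 106.6]
```

View pics/side9.png

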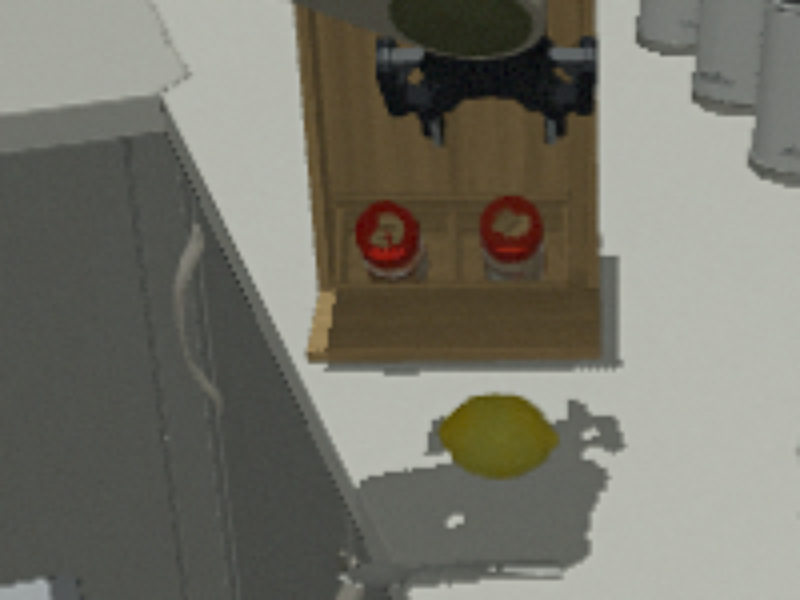

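View pics/top9.png

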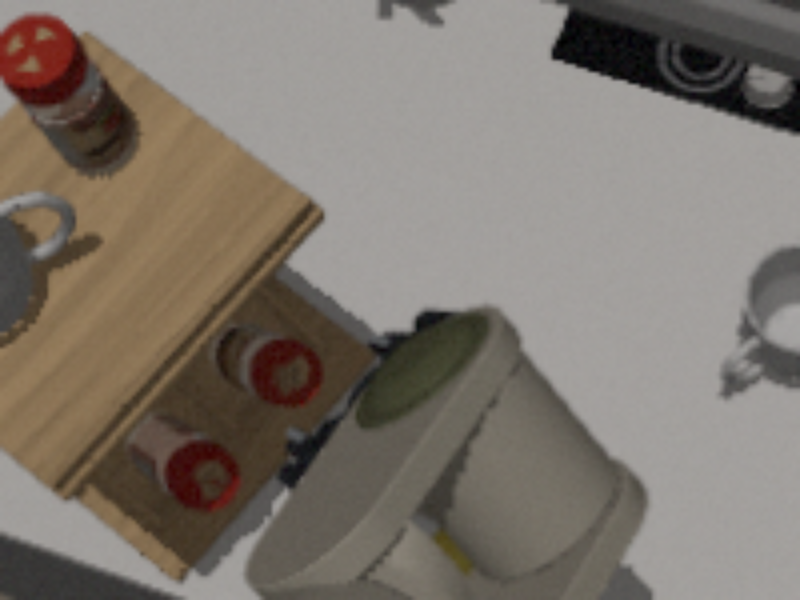

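```bash
python3 - <<'E'
from h import *
np.set_printoptions(suppress=True)
for n in("top9","side9"):
    d=load(n);W=cloud(d);hsv=cv2.cvtColor(d["pixels"],cv2.COLOR_RGB2HSV).astype(int)
    yel=(hsv[...,0]>18)&(hsv[...,0]<34)&(hsv[...,1]>140)&(hsv[...,2]>90)&(W[...,1]<-.3)&(W[...,2]<.04)
    P=W[yel];c=P[:,:2].mean(0);u,s,v=np.linalg.svd(P[:,:2]-c);a=v[0]*np.sign(v[0][0])
    t=(P[:,:2]-c)@a;w=(P[:,:2]-c)@[-a[1],a[0]]
    print(n,"handle c",c.round(4),"az",np.degrees(np.arctan2(a[1],a[0])).round(1),"t",np.percentile(t,[1,99]).round(4),"w",np.percentile(w,[2,98]).round(4),"z",np.percentile(P[:,2],[5,95]).round(4))
    lo=c+a*np.percentile(t,1);hi=c+a*np.percentile(t,99);print(" ends",lo.round(4),hi.round(4),"grip",(lo+a*.060).round(4))
    # all raised points near for blade
    m=(W[...,2]>.003)&(W[...,2]<.03);Q=W[m]
    t=(Q[:,:2]-c)@a;w=(Q[:,:2]-c)@[-a[1],a[0]];k=(abs(w)<.016)&(abs(t)<.16);print(" raised t",np.percentile(t[k],[1,99]).round(4))
    # tray
    T=W[(W[...,2]>.028)&(W[...,2]<.045)&(W[...,0]>.3)&(W[...,0]<.75)&(W[...,1]<-.1)&(W[...,1]>-.42)]
    r=cv2.minAreaRect((T[:,:2]*1000).astype(np.float32));print(" tray",len(T),r,cv2.boxPoints(r).round(0).tolist())
    cv2.imwrite(f"pics/tray_{n}.png",cv2.resize(d["pixels"][200:400,340:540,::-1] if n=="top9" else d["pixels"][260:410,260:460,::-1],None,fx=3,fy=3))
E
```

```text
top9 handle c [ 0.4735 -0.3889] az -14.8 t [-0.0452  0.0515] w [-0.0102  0.0095] z [0.0085 0.0188]
 ends [ 0.4297 -0.3774] [ 0.5233 -0.4022] grip [ 0.4877 -0.3927]
 raised t [-0.129   0.1465]
 tray 696 ((570.4734497070312, -279.2958679199219), (185.23963928222656, 403.74737548828125), 73.351318359375) [[351.0, -310.0], [737.0, -426.0], [790.0, -248.0], [404.0, -133.0]]
side9 handle c [ 0.4739 -0.3961] az -15.0 t [-0.0486  0.0515] w [-0.0092  0.0125] z [0.0065 0.0155]
 ends [ 0.427  -0.3835] [ 0.5236 -0.4094] grip [ 0.4849 -0.399 ]
 raised t [-0.0489  0.1139]
 tray 1108 ((562.6322021484375, -279.77667236328125), (181.97308349609375, 387.2987976074219), 73.8819351196289) [[351.0, -313.0], [723.0, -421.0], [774.0, -246.0], [402.0, -139.0]]
```

View pics/tray_top9.png

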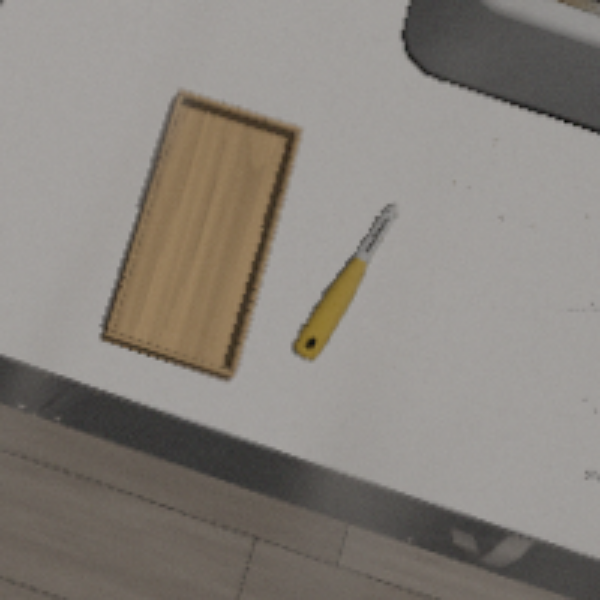

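View pics/tray_side9.png

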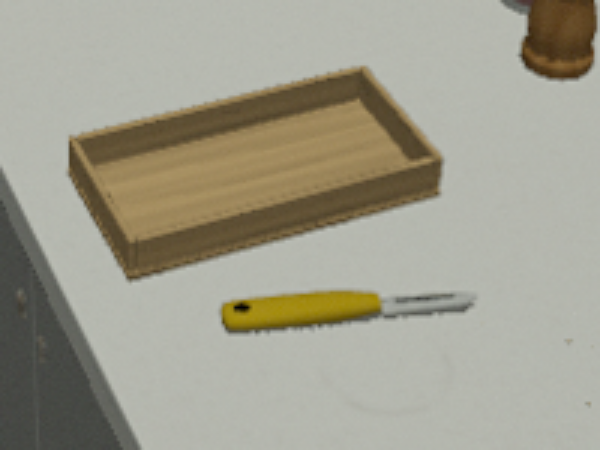

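```bash
cat >> h.py <<'E'
def ray(d,uv,z):
    K=d["intrinsics"];x=np.array([(uv[0]-K[0,2])/K[0,0],(uv[1]-K[1,2])/K[1,1]]);rd=np.hypot(*x);r=rd
    for _ in range(20): r=rd/(1+d["k1"]*r*r)
    g=d["R"].T@np.r_[x*r/rd,1];c=-d["R"].T@d["t"];return c+g*(z-c[2])/g[2]
E
python3 - <<'E'
from h import *
d=load("top9");s=load("side9")
for dd,c,o in((d,[(180,92),(301,128),(232,380),(103,338)],(340,200)),(s,[(363,67),(442,160),(133,242),(70,139)],(260,260))):
    P=np.array([ray(dd,((a+.5)/3-.5+o[0],(b+.5)/3-.5+o[1]),.036) for a,b in c])
    print(P.round(4).tolist(),"c",P.mean(0).round(4),np.linalg.norm(P-np.roll(P,-1,0),axis=1).round(4))
    v=(P[0]-P[3])+(P[1]-P[2]);print(np.degrees(np.arctan2(v[1],v[0])))
PG=np.array([.481,-.395,0])
plan(PG+[0,0,.12],down(-105))
E
```

```text
[[0.6182, -0.199, 0.036], [0.6222, -0.3147, 0.036], [0.381, -0.3185, 0.036], [0.3791, -0.2, 0.036]] c [ 0.5001 -0.258   0.036 ] [0.1158 0.2412 0.1186 0.2391]
0.5716673903938457
[[0.618, -0.2026, 0.036], [0.6195, -0.3203, 0.036], [0.3858, -0.3229, 0.036], [0.3825, -0.2067, 0.036]] c [ 0.5014 -0.2631  0.036 ] [0.1178 0.2337 0.1163 0.2356]
0.814758493703289
t 17.62 pos [0.4629 0.2467 0.2201] D mm [  18.1 -641.7 -100.1] rot [ 0.519  1.437 -0.565] q [ -3.1  13.8 100.9  44.9  61.   -5.5] F [-0.9 -0.2 -0.3] w 0.0661 rows 15
0 [35.0, -21.0, 15.0, 0.035, 0.096, -0.038]
1 [34.0, -19.0, 19.0, 0.035, 0.096, -0.038]
2 [33.0, -17.0, 23.0, 0.035, 0.096, -0.038]
3 [31.0, -15.0, 26.0, 0.035, 0.096, -0.038]
4 [29.0, -13.0, 30.0, 0.035, 0.096, -0.038]
5 [26.0, -10.0, 33.0, 0.035, 0.096, -0.038]
6 [23.0, -8.0, 36.0, 0.035, 0.096, -0.038]
7 [20.0, -6.0, 38.0, 0.035, 0.096, -0.038]
8 [17.0, -4.0, 40.0, 0.035, 0.096, -0.038]
9 [13.0, -2.0, 41.0, 0.035, 0.096, -0.038]
10 [9.0, -0.0, 42.0, 0.035, 0.096, -0.038]
11 [5.0, 1.0, 43.0, 0.035, 0.096, -0.038]
12 [1.0, 3.0, 43.0, 0.035, 0.096, -0.038]
13 [-4.0, 4.0, 43.0, 0.035, 0.096, -0.038]
14 [-8.0, 6.0, 42.0, 0.035, 0.096, -0.038]
```

Request:
move_arm --targets '[35,-23,15,0.035,0.096,-0.038,34,-21,19,0.035,0.096,-0.038,33,-19,23,0.035,0.096,-0.038,31,-17,26,0.035,0.096,-0.038,29,-15,30,0.035,0.096,-0.038]'

```text
time_s: 18.25
position: [0.4651, 0.0271, 0.1925]
tool_rot: [[-0.695, 0.261, 0.67], [-0.561, 0.387, -0.732], [-0.45, -0.884, -0.122]]
ft_force: [0.6, 0.4, 0.2]
grip_width: 0.066
```

```bash
python3 - <<'E'
from h import *
PG=np.array([.481,-.395,0])
plan(PG+[0,0,.12],down(-105),rows=10)
E
```

```text
t 18.25 pos [0.4651 0.0271 0.1925] D mm [  15.9 -422.1  -72.5] rot [ 0.345  0.954 -0.369] q [-26.7  12.3 102.7  30.8  64.7   9.1] F [0.6 0.4 0.2] w 0.066 rows 10
0 [26.0, -9.0, 33.0, 0.034, 0.095, -0.037]
1 [23.0, -7.0, 35.0, 0.034, 0.095, -0.037]
2 [20.0, -5.0, 38.0, 0.034, 0.095, -0.037]
3 [16.0, -3.0, 40.0, 0.034, 0.095, -0.037]
4 [12.0, -1.0, 41.0, 0.034, 0.095, -0.037]
5 [8.0, 0.0, 42.0, 0.034, 0.095, -0.037]
6 [4.0, 2.0, 43.0, 0.034, 0.095, -0.037]
7 [0.0, 4.0, 43.0, 0.034, 0.095, -0.037]
8 [-4.0, 5.0, 42.0, 0.034, 0.095, -0.037]
9 [-8.0, 6.0, 42.0, 0.034, 0.095, -0.037]
```

Request:
move_arm --targets '[26,-9,33,0.034,0.095,-0.037,23,-7,35,0.034,0.095,-0.037,20,-5,38,0.034,0.095,-0.037,16,-3,40,0.034,0.095,-0.037,12,-1,41,0.034,0.095,-0.037]'

```text
time_s: 18.88
position: [0.4748, -0.1836, 0.1538]
tool_rot: [[-0.956, 0.183, 0.23], [-0.201, 0.167, -0.965], [-0.215, -0.969, -0.123]]
ft_force: [-0.4, 0.1, -0.0]
grip_width: 0.0663
```

```bash
python3 - <<'E'
from h import *
PG=np.array([.481,-.395,0])
plan(PG+[0,0,.12],down(-105),rows=5)
E
```

```text
t 18.88 pos [ 0.4748 -0.1836  0.1538] D mm [   6.2 -211.4  -33.8] rot [ 0.174  0.48  -0.183] q [-41.7  20.9  93.1  15.7  65.4  29.1] F [-0.4  0.1 -0. ] w 0.0663 rows 5
0 [9.0, -0.0, 42.0, 0.035, 0.096, -0.037]
1 [5.0, 1.0, 43.0, 0.035, 0.096, -0.037]
2 [0.0, 3.0, 43.0, 0.035, 0.096, -0.037]
3 [-4.0, 4.0, 42.0, 0.035, 0.096, -0.037]
4 [-8.0, 6.0, 42.0, 0.035, 0.096, -0.037]
```

Request:
move_arm --targets '[9,0,42,0.035,0.096,-0.037,5,1,43,0.035,0.096,-0.037,0,3,43,0.035,0.096,-0.037,-4,4,42,0.035,0.096,-0.037,-8,6,42,0.035,0.096,-0.037]'

```text
time_s: 19.5
position: [0.4821, -0.3956, 0.1201]
tool_rot: [[-0.966, -0.002, -0.259], [0.259, -0.0, -0.966], [0.001, -1.0, 0.001]]
ft_force: [0.2, -0.4, 1.0]
grip_width: 0.0663
```

```bash
python3 - <<'E'
from h import *
PG=np.array([.481,-.395,0])
plan(PG+[0,0,.055],down(-105),rows=3)
E
```

```text
t 19.5 pos [ 0.4821 -0.3956  0.1201] D mm [ -1.1   0.6 -65.1] rot [-0.001  0.     0.001] q [-50.2  34.9  72.1  -0.1  73.   54.8] F [ 0.2 -0.4  1. ] w 0.0663 rows 3
0 [0.4, 21.7, -0.1, -0.0, 0.0, 0.0]
1 [0.4, 21.7, -0.1, -0.0, 0.0, 0.0]
2 [0.4, 21.7, -0.1, -0.0, 0.0, 0.0]
```

Request:
move_arm --targets '[0,25,0,0,0,0,1,25,0,0,0,0,0,20,0,0,0,0,0,15,0,0,0,0,0,10,0,0,0,0]' --hand 0.3

```text
time_s: 20.12
position: [0.4812, -0.3942, 0.0249]
tool_rot: [[-0.967, -0.0, -0.256], [0.256, 0.0, -0.967], [0.0, -1.0, -0.0]]
ft_force: [0.3, -0.8, 0.3]
grip_width: 0.0553
```

```bash
python3 - <<'E'
from h import *
PG=np.array([.481,-.395,0])
plan(PG+[0,0,.012],down(-105),rows=1)
from rig import get_image
for n in ('side','top'):
    d=get_image(n);(u,v)=proj(d,PG)[0].astype(int);cv2.imwrite('pics/'+n+'10.png',cv2.resize(d['pixels'][v-60:v+60,u-75:u+75,::-1],None,fx=4,fy=4))
E
```

```text
t 20.12 pos [ 0.4812 -0.3942  0.0249] D mm [ -0.2  -0.8 -12.9] rot [0.    0.003 0.   ] q [-50.2  41.2  77.7   0.   61.1  54.6] F [ 0.3 -0.8  0.3] w 0.0553 rows 1
0 [-0.0, 12.9, 0.8, 0.0, 0.003, 0.0]
```

View pics/side10.png

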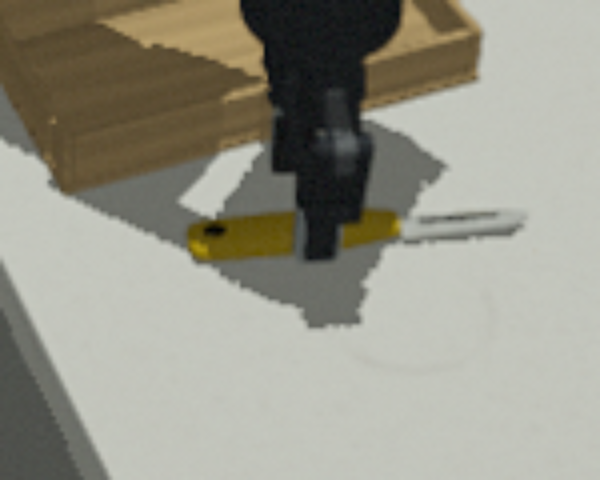

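Request:
move_arm --targets '[0,6,0.4,0,0.003,0,0,5,0.4,0,0,0,0,2,0,0,0,0,0,0,0,0,0,0,0,0,0,0,0,0]'

```text
time_s: 20.85
position: [0.4811, -0.3953, 0.013]
tool_rot: [[-0.966, 0.0, -0.259], [0.259, -0.0, -0.966], [-0.001, -1.0, 0.0]]
ft_force: [-0.1, 0.0, -0.0]
grip_width: 0.0557
```

Request:
move_arm --targets '[0,0,0,0,0,0,0,0,0,0,0,0,0,0,0,0,0,0,0,0,0,0,0,0,0,0,0,0,0,0]' --hand -0.8 --squeeze 40

```text
time_s: 21.48
position: [0.4811, -0.3953, 0.013]
tool_rot: [[-0.966, 0.0, -0.259], [0.259, -0.001, -0.966], [-0.001, -1.0, 0.0]]
ft_force: [-0.2, 0.8, 4.6]
grip_width: 0.021
```

Request:
move_arm --targets '[0,-8,0,0,0,0,0,-20,0,0,0,0,0,-30,0,0,0,0,0,-30,0,0,0,0,0,-10,0,0,0,0]'

```text
time_s: 22.1
position: [0.4813, -0.3957, 0.1126]
tool_rot: [[-0.966, 0.002, -0.259], [0.259, -0.003, -0.966], [-0.003, -1.0, 0.002]]
ft_force: [0.1, -0.1, -1.6]
grip_width: 0.0212
```

```bash
python3 - <<'E'
from h import *
T=np.array([.4755,-.2608,0])
plan(T+[0,0,.11],down(-89.3),rows=5)
from rig import get_image
for n in ('side','top'):
    d=get_image(n);(u,v)=proj(d,[.48,-.39,.1])[0].astype(int);cv2.imwrite('pics/'+n+'11.png',cv2.resize(d['pixels'][v-70:v+70,u-75:u+75,::-1],None,fx=4,fy=4))
E
```

```text
t 22.1 pos [ 0.4813 -0.3957  0.1126] D mm [ -5.8 134.9  -2.6] rot [-0.002 -0.274 -0.002] q [-50.3  35.2  72.9  -0.   71.7  54.7] F [ 0.1 -0.1 -1.6] w 0.0212 rows 5
0 [8.0, 0.0, -26.0, -0.0, -0.055, -0.0]
1 [7.0, 0.0, -26.0, -0.0, -0.055, -0.0]
2 [5.0, 0.0, -26.0, -0.0, -0.055, -0.0]
3 [4.0, 0.0, -27.0, -0.0, -0.055, -0.0]
4 [2.0, 1.0, -27.0, -0.0, -0.055, -0.0]
```

View pics/side11.png

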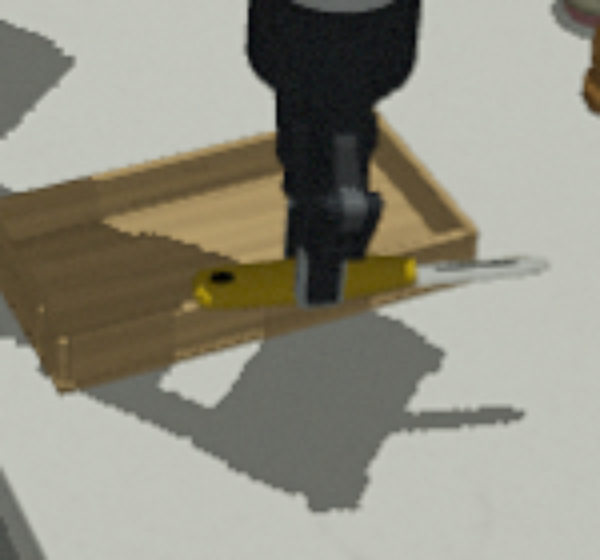

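Peeler is held level. Carry it over the tray.

Request:
move_arm --targets '[8,0,-26,0,-0.055,0,7,0,-26,0,-0.055,0,5,0,-27,0,-0.055,0,4,0,-27,0,-0.055,0,2,0,-27,0,-0.055,0]'

```text
time_s: 22.82
position: [0.4747, -0.2581, 0.1093]
tool_rot: [[-1.0, -0.002, 0.015], [-0.015, 0.001, -1.0], [0.002, -1.0, -0.001]]
ft_force: [-0.6, -0.3, -0.6]
grip_width: 0.0211
```

```bash
python3 - <<'E'
from h import *
T=np.array([.4755,-.2608,0])
plan(T+[0,0,.025],down(-89.3),rows=5)
E
```

```text
t 22.82 pos [ 0.4747 -0.2581  0.1093] D mm [  0.8  -2.7 -84.3] rot [0.001 0.003 0.002] q [-41.1  28.4  87.   -0.   64.7  48.1] F [-0.6 -0.3 -0.6] w 0.0211 rows 5
0 [-0.0, 17.0, 1.0, 0.0, 0.001, 0.0]
1 [-0.0, 17.0, 1.0, 0.0, 0.001, 0.0]
2 [-0.0, 17.0, 1.0, 0.0, 0.001, 0.0]
3 [-0.0, 17.0, 1.0, 0.0, 0.001, 0.0]
4 [-0.0, 17.0, 1.0, 0.0, 0.001, 0.0]
```

Request:
move_arm --targets '[0,25,1,0,0.003,0,0,25,1,0,0,0,0,20,0,0,0,0,0,11,0,0,0,0,0,4,0,0,0,0]'

```text
time_s: 23.45
position: [0.4751, -0.2612, 0.0249]
tool_rot: [[-1.0, -0.001, 0.01], [-0.01, 0.001, -1.0], [0.001, -1.0, -0.001]]
ft_force: [-0.1, 0.1, -0.2]
grip_width: 0.0212
```

Request:
move_arm --targets '[0,2,0,0,0,0,0,1,0,0,0,0,0,1,0,0,0,0,0,1,0,0,0,0,0,0,0,0,0,0]'

```text
time_s: 24.08
position: [0.4754, -0.2614, 0.0208]
tool_rot: [[-1.0, 0.0, 0.01], [-0.01, -0.0, -1.0], [-0.0, -1.0, 0.0]]
ft_force: [-0.7, -1.0, -1.6]
grip_width: 0.0209
```

Request:
move_arm --targets '[0,1,0,0,0,0,0,1,0,0,0,0,0,0.5,0,0,0,0,0,0,0,0,0,0,0,0,0,0,0,0]'

```text
time_s: 24.7
position: [0.4754, -0.2615, 0.019]
tool_rot: [[-1.0, 0.001, 0.01], [-0.01, -0.001, -1.0], [-0.001, -1.0, 0.001]]
ft_force: [-1.4, 0.9, 7.7]
grip_width: 0.0209
```

Request:
move_arm --targets '[0,-0.5,0,0,0,0,0,0,0,0,0,0,0,0,0,0,0,0,0,0,0,0,0,0,0,0,0,0,0,0]' --hand 0.1

```text
time_s: 25.32
position: [0.4754, -0.2614, 0.0187]
tool_rot: [[-1.0, 0.0, 0.01], [-0.01, -0.0, -1.0], [-0.0, -1.0, 0.0]]
ft_force: [-0.3, 0.8, 0.8]
grip_width: 0.0469
```

Request:
move_arm --targets '[0,-10,0,0,0,0,0,-30,0,0,0,0,0,-40,0,0,0,0,0,-45,0,0,0,0,0,-45,0,0,0,0]'

```text
time_s: 25.95
position: [0.4751, -0.2612, 0.191]
tool_rot: [[-1.0, 0.001, 0.01], [-0.01, -0.001, -1.0], [-0.001, -1.0, 0.001]]
ft_force: [0.3, 0.3, -0.7]
grip_width: 0.0471
```

```bash
python3 - <<'E'
from h import *
from rig import get_image,env
for n in ('side','top'):
    d=get_image(n);pickle.dump(d,open(n+'12.pkl','wb'));cv2.imwrite('pics/'+n+'12.png',d['pixels'][:,:,::-1]);jarcheck(n+'12')
print(env.observe()["ft_force"])
d=load('side12');cv2.imwrite('pics/z12.png',np.hstack([cv2.resize(d['pixels'][110:260,180:330,::-1],None,fx=2.6,fy=2.6),cv2.resize(d['pixels'][260:410,270:420,::-1],None,fx=2.6,fy=2.6)]))
E
```

```text
side12 1 141 p3 [-38.1  22.7  88.8] p97 [  0.8  62.4 114.5] med [-23.   41.7 106. ]
side12 -1 125 p3 [-33.7 -64.1  91.3] p97 [  5.6 -26.3 112.9] med [-22.3 -46.6 105.3]
top12 1 120 p3 [-33.9  23.8  91.2] p97 [  7.1  60.7 112.9] med [ -7.3  45.6 107. ]
top12 -1 96 p3 [-30.6 -64.2  95.1] p97 [ 10.8 -24.9 112.5] med [ -7.6 -42.6 106.2]
[ 1.19959212 -0.07367598  0.31951133]
```

View pics/z12.png

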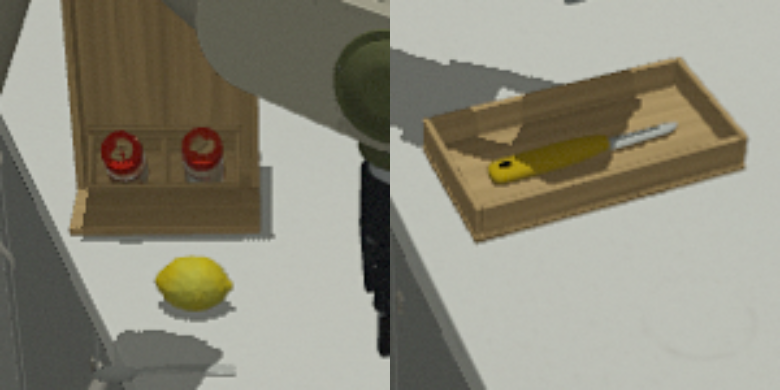

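View pics/top12.png

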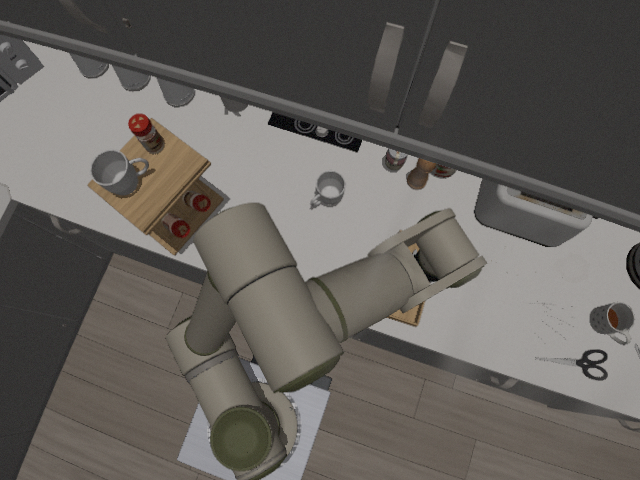

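```bash
python3 - <<'E'
from h import *
from scipy.optimize import least_squares
Rr,O,Rb,Ob=rackmodel(RO,RTH)
def sd(P):
    r=np.hypot(P[:,0],P[:,1]);z=P[:,2]
    def cyl(r,z,R,a,b):
        dx=r-R;dz=np.maximum(a-z,z-b);return np.minimum(np.maximum(dx,dz),0)+np.hypot(np.maximum(dx,0),np.maximum(dz,0))
    return np.minimum(cyl(r,z,21,0,86),cyl(r,z,22.5,85,106))
for names in(["side12","top12"],["side12"],["top12"],["side9"],["top9"]):
  for s in(1,-1):
    Q=[]
    for n in names:
        W=cloud(load(n));B=(W[~np.isnan(W[...,0])]-Ob)@Rb*1000
        Q.append(B[(abs(B[:,1]-s*43)<32)&(B[:,2]>64)&(B[:,2]<120)&(abs(B[:,0]+12)<38)])
    Q=np.vstack(Q)
    def f(p):
        R=Ro.from_rotvec([p[3],p[4],0]).as_matrix();return sd((Q-p[:3])@R)
    r=least_squares(f,[-9,s*43,0,0,0],loss="soft_l1",f_scale=2)
    print(names,s,len(Q),"base",r.x[:3].round(1),"tilt deg",np.degrees(r.x[3:]).round(1),"res",np.median(abs(r.fun)).round(2))
E
```

```text
['side12', 'top12'] 1 557 base [ 1.9 45.3  3.4] tilt deg [  2.3 -10.6] res 1.27
['side12', 'top12'] -1 569 base [ -3.3 -36.9   1.6] tilt deg [ 5.  -4.3] res 1.46
['side12'] 1 253 base [-4.  47.4  3. ] tilt deg [ 3.9 -7.2] res 1.34
['side12'] -1 257 base [-10.4 -38.8   1.2] tilt deg [ 4.2 -0.4] res 1.59
['top12'] 1 304 base [ 4.7 43.6  3.5] tilt deg [  0.8 -12.2] res 0.98
['top12'] -1 312 base [  0.3 -38.3   1.8] tilt deg [ 4.  -6.2] res 1.12
['side9'] 1 255 base [-3.9 35.4  3.3] tilt deg [-5.1 -7. ] res 1.52
['side9'] -1 256 base [-13.3 -45.9   1.3] tilt deg [-0.4  1.8] res 1.66
['top9'] 1 305 base [ 3.7 43.5  3.7] tilt deg [  0.5 -11.6] res 1.07
['top9'] -1 314 base [  0.8 -40.1   2.2] tilt deg [ 2.6 -6.6] res 1.12
```

```bash
python3 - <<'E'
from h import *
a=load("side0");b=load("side12")
for n in("side2","side12"):
    d=load(n);W=cloud(d);h=cv2.cvtColor(d["pixels"],cv2.COLOR_RGB2HSV).astype(int)
    y=(h[...,0]>18)&(h[...,0]<34)&(h[...,1]>150)&(h[...,2]>60)
    l=y&(abs(W[...,1]-.17)<.07)&(W[...,2]<.08)&(W[...,0]>.38);print(n,"lemon",np.nanmedian(W[l],0).round(4),np.argwhere(l).mean(0).round(1))
    p=y&(W[...,1]<-.2)&(W[...,2]<.06)&(W[...,0]>.38);Q=W[p];print("  peeler handle",Q.mean(0).round(4),"z",np.percentile(Q[:,2],[5,50,95]).round(4))
diff=cv2.absdiff(a["pixels"],b["pixels"]).max(2);print("mug region diff",diff[205:250,335:376].mean())
from rig import env
env.close_job()
E
```

```text
side2 lemon [0.4292 0.1609 0.0405] [218.5 253.7]
  peeler handle [ 0.48   -0.3924  0.0119] z [0.0065 0.0116 0.0158]
side12 lemon [0.4294 0.1614 0.0406] [218.4 253.9]
  peeler handle [ 0.4751 -0.2637  0.017 ] z [0.0084 0.0175 0.0219]
mug region diff 53.58536585365854
the job is handed in; nothing more can be done
```

I put both spice jars in the leaning bin, one in each compartment, then laid the peeler in the tray. I handed the job in at about 26 s of the 64 s allowed, with the gripper clear of everything.

**What I did**
- **Jars:** each was lowered bottom first along the bin's axis until the force reading showed it on the floor (about 29 N for jar A, 17 N for jar B), then released. Jar A is in the left compartment and jar B in the right.
- **Peeler:** it was set down lengthwise in the tray until it touched the floor (about 8 N), then released.

**Last checks**
- **Jar height:** both cap tops sit about 106 mm above the bin floor, which matches jars standing on it.
- **Jar lean:** a rough fit to the depth data suggests both jars lean past the bin's axis onto the front wall, roughly 7–12° for jar A and 0–6° for jar B. It puts the centres of their undersides about 3 mm and 2 mm up. The fit varied between the two cameras, so I took this as normal resting and did not re-seat them.
- **Peeler:** the handle is about 6 mm higher than it was on the worktop, which is the tray floor's thickness, so it lies flat.
- **Lemon:** it moved less than 1 mm in the measurement.
- **Mug:** it is at the same pixel position in the top view. My side-view difference check there did not agree (mean difference 54). I put that down to the arm or its shadow but did not confirm it.
- **Teaspoon:** I judged it unmoved by eye only.

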